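# Lock a battery in the child-safe tub

## Task

Put the spent battery into the leaning child-safe tub, then set the cap on the tub's neck, press it down and turn it clockwise until it is caught, so that it stays locked when you let go. Leave the torch and the charger where they lie.

Things in the scene. Friction and masses are not known exactly. Their poses are not given: they have to be found in the camera images.
- tub: White round tub, 69 mm across, rigid in a steel bracket; its axis leans 30 degrees, mouth up and towards the robot. Origin: centre of the mouth, 125 mm above the worktop; z out along the axis, x the steepest upward line across the mouth, y level. Mouth 24 mm wide; the neck's lip tapers from 28 mm across at the mouth to 38 mm, 9 mm lower; shoulder 50 mm below the mouth; inside 114 mm deep.
- tub_gap (a point): Middle of the tub's gap at 0 degrees (along tub x), 21 mm from the axis, 14 mm below the mouth. Three tabs stand out from the neck to 48 mm across, 12 to 16 mm below the mouth; the 70-degree gaps between them lie at 0, 120, 240 degrees about tub z, each marked by a dark ridge on the shoulder. The cap's lugs pass down through the gaps.
- tub_notch (a point): Middle of the notch under a tab, 60 degrees clockwise (looking down on the mouth) from that gap, 21 mm from the axis, 18.5 mm below the mouth; two more at 120 degrees. A notch is 34 degrees wide; on its gap side a catch rib reaches 19 mm below the mouth, at the far end a stop 26 mm. A lug locked here stands between rib and stop.
- collar (a joint): Black spring collar round the neck, 51 to 59 mm across, its top 22 mm below the mouth; the cap's lower rim presses on it. Value: how far it is pushed down along the axis, 0 to 0.010 m. It pushes back with 3 N at 0 and 0.8 N more per mm (11 N at the bottom). 0.003 when the cap is locked, 0.006 or more when its lugs clear the ribs.
- cap_centre (a point): Centre (half-way up) of the loose grey round cap, 59 mm across, 38 mm tall, open below, mouth down on the worktop; inside 53 mm across, 34 mm deep; 40 to 85 g; z to its closed top. Lugs over the gaps, it rests on the collar with this point 3 mm below the tub's mouth; locked, 6 mm below it. At 3 mm above, the lugs stand on the tabs. Pressed but not turned 60 degrees it is not locked.
- cap_lug (a point): Middle of one of the cap's three inner lugs (along cap x, 24 mm from its axis, 6.5 mm above its lower rim; the others at 120 degrees). Each is 24 degrees wide, 5 mm tall and reaches in to 42 mm across; a dark ridge, 1.8 mm high, on the cap's top marks each. Axes as the cap's.
- battery_centre (a point): Centre (half-way up) of the loose battery, a round cell 14 mm across and 50 mm tall, standing upright on the worktop; z along it.
- torch_centre (a point): Middle of a black torch lying on the worktop, 122 mm long and 37 mm across; a bystander.
- charger_centre (a point): Middle of a white plug-in charger lying on the worktop, 40 x 68 x 28 mm; a bystander.
There are look-alikes about, which are no part of the job. Leave any blue look-alike of the part that bears cap_centre alone.

How it is judged:
On the way, in this order (a step that is already met when the one before it is completed fails the run):
1. the battery is in the tub (z of battery_centre in the frame of tub below -0.04 m and distance between battery_centre and tub below 0.12 m and x of battery_centre in the frame of tub between -0.03 and 0.03 m and y of battery_centre in the frame of tub between -0.03 and 0.03 m), for 0.1 s.
2. the cap is over the neck and pressed down past the catches (distance between cap_centre and tub below 0.016 m and z of cap_centre in the frame of tub below -0.008 m and angle between the z axis of cap_centre and the z axis of tub, either way round below 0.15 rad), for 0.1 s.
At the end, for the whole second after the job is handed in: The battery is inside the tub (its centre more than 40 mm below the mouth) and the cap is locked: released and at rest, square on the neck within about 4.5 degrees, its centre 4.6 to 8 mm below the mouth along the axis and within 9 mm of it, held down against the spring by its lugs (z of battery_centre in the frame of tub below -0.04 m and distance between battery_centre and tub below 0.12 m and z of cap_centre in the frame of tub between -0.008 and -0.0046 m and distance between cap_centre and tub below 0.009 m and angle between the z axis of cap_centre and the z axis of tub, either way round below 0.08 rad and linear speed of cap below 0.02 m/s); the robot touches nothing.
It fails at once if the torch is moved more than 30 mm (distance of torch_centre from where it was at the start of the episode above 0.03 m).
It fails at once if the charger is moved more than 30 mm (distance of charger_centre from where it was at the start of the episode above 0.03 m).
It also fails if it takes over 58 s, if anything falls off the work surface, if the arm or the gripper's body presses on something with over 40 N, if the wrist force passes 120 N, or if a joint passes its speed limit or range.

## Robot

A 6-joint arm with a two-finger parallel gripper is mounted at the origin on a cart in front of the work surface, level with it; the furniture and walls round the work are solid. World frame = base frame: x ahead of the robot, y to its left, z up, the work surface at z = 0. Lengths are in m, angles in rad, forces in N, time in s.
With the tool pointing down it reaches from about 0.35 to 0.875 m from the base axis. Payload 4.2 kg.
Tool frame: the origin (TCP) lies at the centre of the arm's flange, where the gripper is bolted on; the fingertips stand 182 mm ahead of it and the grasp point (between the pads) lies 164 mm ahead of it (manip.grip_depth is the distance from the TCP to the grasp point, in m); y points along the fingers, x is the direction in which the jaws open and shut, and the axes are right-handed (so a half turn about y gives the same grasp; the last joint's range is limited). The gripper opens to 87 mm and grips with 3 to 60 N. Pads are 19 mm wide; open, the fingers measure 117 mm over their backs; the gripper's body (75 mm by 190 mm) begins 51 mm behind the grasp point.
Start: joints at [-0.877, 0.385, 0.008, 0, -1.194, -0.259], TCP at [0.263, -0.567, 0.405] pointing down, gripper open.
Joint ranges: [-3.14, 3.14], [-1.21, 2.06], [-1.07, 1.41], [-3.16, 2.05], [-2.99, -0.16], [-3.1, 3.1]. Speed limits (rad/s): [2.79, 2.79, 3.14, 3.14, 3.14, 3.14].

## Interface

Orientations are given as a unit quaternion [x, y, z, w].
In Python, from station import readout, viewer, ticket, manip gives the robot as it stands. The module is installed in compiled form; this text tells all that it offers.
- The arm moves only by the shell command python3 -m crank 'ROWS' [FORCE]. ROWS is JSON, a list of rows, each a list of 3 entries, a list of its own where there are three numbers: the shift along the tool's x, y, z in m, then the turn about the tool's y in degrees, then the closure, from 0 (fully open) to 1 (shut). A call has exactly 10 rows; each row is the pose to reach, as a shift and turn from the pose commanded when the call began, along the tool's axes at that moment; what a row does not reach only later rows make up. A row lasts 1/12 s, in which the tool goes at most 41.7 mm and 7.16 degrees, less where a joint would pass 70% of its speed; a pose out of reach is approached as far as the arm can. A call with a gripper value outside its range is refused whole. The fingers move at their own pace and stop on an object; FORCE is the grip in N (left out, the last holds). Time passes only in rows, so rows that repeat a pose let the fingers close, or fill a call up. It gives the time, the measured TCP pose, the force and the opening at its end, in the units of the state.
- readout.observe(): the state, without advancing time (a new reading comes with each control period).
- viewer.grab_frame(name): name is "scene" or "side" or "wrist"; returns a dict with "pixels" (420x560x3 uint8, blue, green, red), "fx", "fy", "cx", "cy" (pixels), "dist" ([k1, k2, p1, p2, k3] as OpenCV has them; the pictures are not rectified), "R" (3x3) and "t" (3): a world point X has camera coordinates R X + t. Camera axes: x right, y down, z forward; pixel columns grow to the right and rows downward; lengths in m; the calibration is good to about 2 mm. A picture is of the moment at which its call begins. There is no depth.
- ticket.job_done(): hands the job in, once; it reports no verdict.
The state is a dict: "t": time; "joint_positions": joint angles; "joint_velocities": joint speeds; "joint_torque": joint torques, N m; "ee_pos": TCP position; "ee_rot": TCP orientation; "ft_force": force on the tool from outside, world axes, zero at the start; "wrist_torque": the same for the moment, N m; "gripper_width": finger opening in m.
Only numpy, scipy, OpenCV 4.12 (cv2) and the standard library are available. Lean on these libraries where they do the work, as an engineer would, in place of code of your own. Each camera call takes 0.05 s, during which the arm holds its last target.

## Working session

There is one attempt and no reset: what is moved stays moved. The work goes in short steps, Python scripts to look and compute and a shell command to move; the robot and the scene stay as the last step left them, time stands still between calls to the robot, and variables do not carry over. Pictures are saved under pics/ and viewed, and the job is handed in when it is done.

```bash
ls; mkdir -p pics
cat > h.py <<'E'
import numpy as np,cv2
from scipy.spatial.transform import Rotation as Ro
from station import readout, viewer, ticket, manip
def grab(name,fn):
    f=viewer.grab_frame(name); cv2.imwrite('pics/%s.png'%fn,f['pixels']); np.save('pics/%s.npy'%fn,f,allow_pickle=True); return f
def load(fn): return np.load('pics/%s.npy'%fn,allow_pickle=True).item()
def K(f): return np.array([[f['fx'],0,f['cx']],[0,f['fy'],f['cy']],[0,0,1.]])
def ray(f,u,v):
    p=cv2.undistortPoints(np.array([[[u,v]]],float),K(f),np.array(f['dist'],float))[0,0]
    R=np.array(f['R']);t=np.array(f['t']); return -R.T@t, R.T@np.array([p[0],p[1],1])
def onz(f,u,v,z):
    c,d=ray(f,u,v); return c+d*(z-c[2])/d[2]
def proj(f,X):
    R=np.array(f['R']);t=np.array(f['t'],float)
    return cv2.projectPoints(np.atleast_2d(np.array(X,float)),cv2.Rodrigues(R)[0],t,K(f),np.array(f['dist'],float))[0][:,0]
def tri(obs):
    A=np.zeros((3,3));b=np.zeros(3)
    for f,u,v in obs:
        c,d=ray(f,u,v);d=d/np.linalg.norm(d);P=np.eye(3)-np.outer(d,d);A+=P;b+=P@c
    return np.linalg.solve(A,b)
def crop(fn,x0,y0,x1,y1,s,out):
    im=cv2.imread('pics/%s.png'%fn)[y0:y1,x0:x1]; cv2.imwrite('pics/%s.png'%out,cv2.resize(im,None,fx=s,fy=s,interpolation=cv2.INTER_CUBIC))
E
python3 - <<'E'
from h import *
o=readout.observe()
for k,v in o.items(): print(k,np.round(v,4))
print(Ro.from_quat(o['ee_rot']).as_matrix().round(3), manip.grip_depth, [a for a in dir(manip) if a[0]!='_'])
for n in ['scene','side','wrist']:
    f=grab(n,n+'0'); print(n,f['fx'],np.round(f['dist'],3),(-np.array(f['R']).T@np.array(f['t'])).round(3))
E
```

```text
pics
t 0.0
joint_positions [-8.774e-01  3.856e-01  6.600e-03 -5.000e-04 -1.194e+00 -2.586e-01]
joint_velocities [ 0.     -0.0001 -0.0019 -0.0014 -0.0003 -0.0001]
joint_torque [-7.00000e-04 -3.90668e+01  1.87406e+01  4.21990e+00  1.11000e-02
 -2.00000e-04]
ee_pos [ 0.2632 -0.5666  0.4037]
ee_rot [ 0.3798  0.5964 -0.5957 -0.3811]
ft_force [-0.3494  0.1151 -0.3187]
wrist_torque [0.0456 0.0176 0.0305]
gripper_width 0.0869
[[-0.421 -0.001 -0.907]
 [ 0.907  0.002 -0.421]
 [ 0.002 -1.     0.   ]] 0.1635 ['IKError', 'grip_depth']
scene 488.83976854437077 [-0.041  0.     0.     0.     0.   ] [-0.297  0.641  0.578]
side 485.2178100102985 [0.04 0.   0.   0.   0.  ] [0.348 0.88  0.639]
wrist 316.2936011327437 [0.023 0.    0.    0.    0.   ] [ 0.199 -0.597  0.384]
```

View pics/scene0.png

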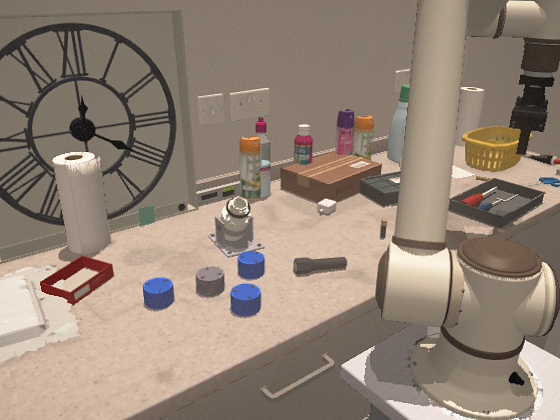

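View pics/side0.png

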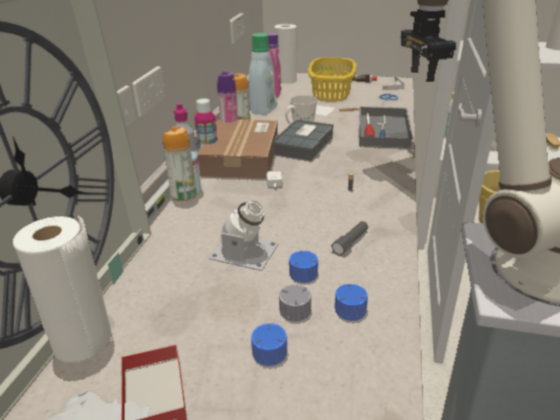

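View pics/wrist0.png

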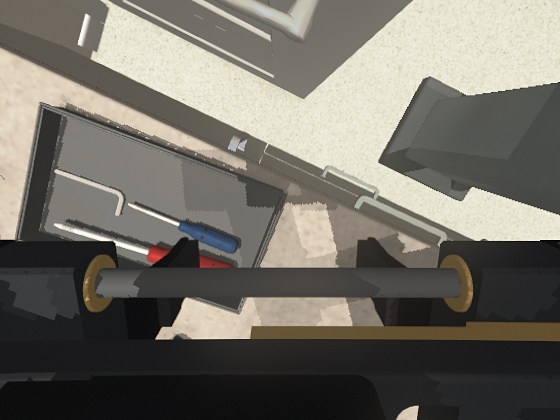

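Run:
```python
from h import *
crop('scene0',190,180,290,310,6,'c1'); crop('side0',200,185,330,335,5,'c2')
a=cv2.imread('pics/scene0.png')[205,383]
crop('scene0',360,205,410,255,6,'c3'); crop('side0',325,155,375,205,6,'c4')
a=cv2.imread('pics/c3.png');b=cv2.imread('pics/c4.png');cv2.imwrite('pics/c5.png',np.hstack([a,b]))
```

```text
(no output)
```

View pics/c1.png

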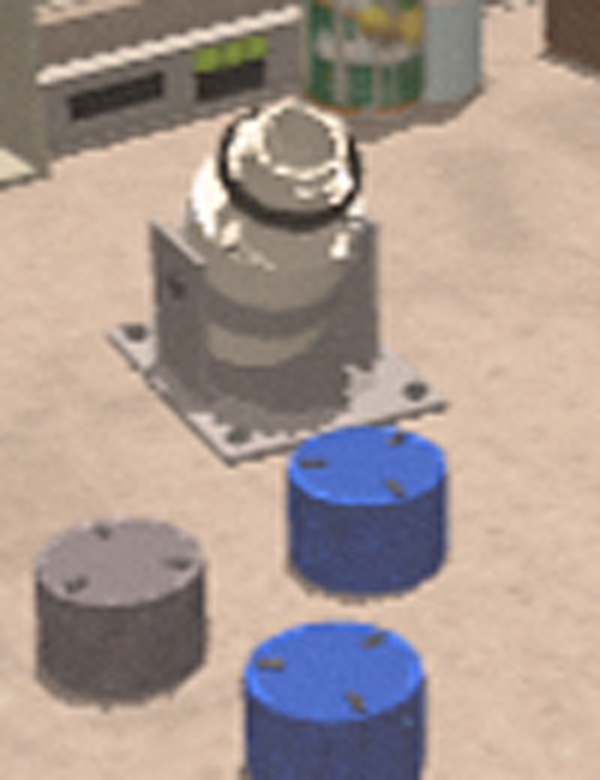

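View pics/c2.png

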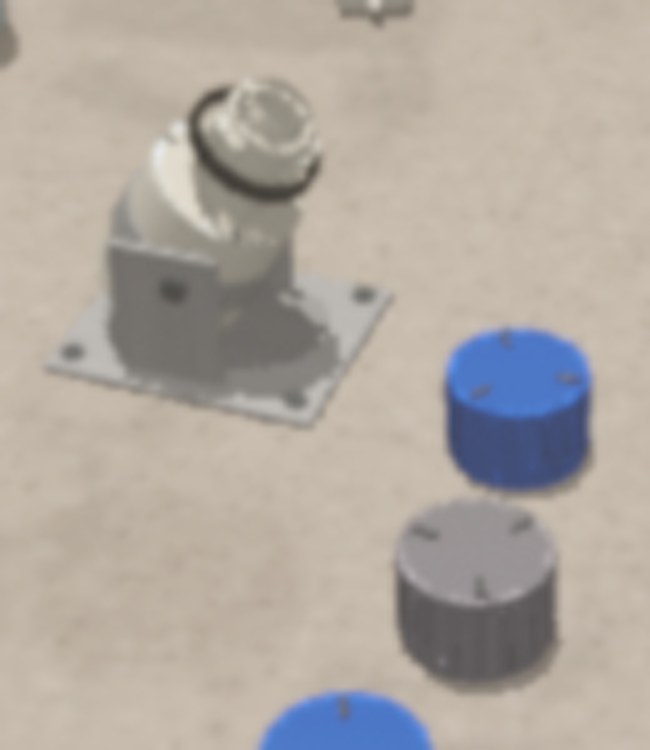

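View pics/c5.png

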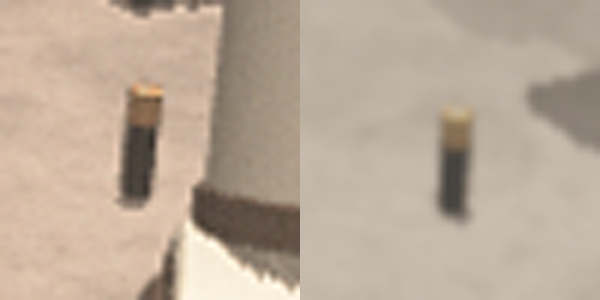

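Run:
```python
from h import *
s=load('scene0');d=load('side0')
def two(n,a,b,z):
    print(n,'sc',onz(s,*a,z).round(4),'sd',onz(d,*b,z).round(4),'tri',tri([(s,*a),(d,*b)]).round(4))
two('mouth',(240,203),(254.4,208),.125)
two('bat top',(384.2,220),(351.2,173.3),.05)
two('bat bot',(382.5,238.7),(350.7,190.3),.0)
two('cap',(210,273.3),(295.4,295.6),.038)
for n,a in [('r1',(207.2,268.5)),('r2',(220,273.8)),('r3',(202.5,277.2))]:
    p=onz(s,*a,.0395);print(n,p.round(4))
for n,a in [('r1',(285,291.4)),('r2',(304.4,289.6)),('r3',(296.2,302.6))]:
    p=onz(d,*a,.0395);print(n,p.round(4))
for a in [(208.3,235.5),(228.7,257.2),(264.2,247.5)]: print(onz(s,*a,.003).round(4))
for a in [(209.6,258.6),(262,269.8),(278.4,244)]: print(onz(d,*a,.003).round(4))
# torch, charger, blue caps
for n,a,b,z in [('torch1',(297,265),(336,247),.018),('torch2',(344,263),(366,228),.018),('chg',(327,208),(274,180),.014),('b1',(251,258),(303,260),.038),('b2',(246,292),(351,296),.038),('b3',(158,287),(269,335),.038)]: two(n,a,b,z)
```

```text
mouth sc [0.5788 0.072  0.125 ] sd [0.5904 0.0751 0.125 ] tri [0.5944 0.0619 0.1168]
bat top sc [ 0.4188 -0.2556  0.05  ] sd [ 0.4223 -0.2577  0.05  ] tri [ 0.4224 -0.2603  0.0479]
bat bot sc [ 0.4142 -0.2514  0.    ] sd [ 0.4206 -0.2562  0.    ] tri [ 0.4207 -0.2601 -0.0039]
cap sc [0.4772 0.2168 0.038 ] sd [0.4779 0.22   0.038 ] tri [0.4786 0.2165 0.0362]
r1 [0.4952 0.2129 0.0395]
r2 [0.461  0.2022 0.0395]
r3 [0.471  0.238  0.0395]
r1 [0.4985 0.2142 0.0395]
r2 [0.4644 0.2024 0.0395]
r3 [0.4727 0.2394 0.0395]
[0.6885 0.0997 0.003 ]
[0.5633 0.1174 0.003 ]
[0.552  0.0222 0.003 ]
[0.6881 0.1024 0.003 ]
[0.5683 0.1177 0.003 ]
[0.555  0.0224 0.003 ]
torch1 sc [0.4208 0.0273 0.018 ] sd [0.4259 0.0296 0.018 ] tri [0.4266 0.0226 0.0132]
torch2 sc [ 0.3644 -0.0633  0.018 ] sd [ 0.3679 -0.0562  0.018 ] tri [ 0.3683 -0.0667  0.0131]
chg sc [ 0.6178 -0.2463  0.014 ] sd [ 0.6285 -0.2497  0.014 ] tri [ 0.631  -0.2596  0.0071]
b1 sc [0.4788 0.1116 0.038 ] sd [0.483  0.1136 0.038 ] tri [0.4839 0.1082 0.0342]
b2 sc [0.3752 0.1953 0.038 ] sd [0.3787 0.2012 0.038 ] tri [0.3793 0.1935 0.0333]
b3 sc [0.4938 0.3265 0.038 ] sd [0.5024 0.3224 0.038 ] tri [0.5027 0.3216 0.0338]
```

```bash
python3 -m crank '[[[0.02,0.01,-0.027],6,0],[[0.05,0.02,-0.06],13,0],[[0.08,0.04,-0.09],20,0],[[0.105,0.06,-0.13],27,0],[[0.13,0.08,-0.165],32.5,0],[[0.155,0.09,-0.195],32.5,0],[[0.175,0.1,-0.225],32.5,0],[[0.195,0.11,-0.25],32.5,0],[[0.215,0.12,-0.273],32.5,0],[[0.215,0.12,-0.273],32.5,0]]' 10
python3 - <<'E'
from h import *
o=readout.observe()
print(o['t'],o['ee_pos'].__repr__(),Ro.from_quat(o['ee_rot']).as_matrix().round(4),np.round(o['joint_positions'],3))
f=grab('wrist','w1');print(np.array(f['R']).round(3), (-np.array(f['R']).T@f['t']).round(4))
E
```

```text
t: 0.98
ee_pos: [0.4214, -0.2527, 0.2828]
ee_rot: [-0.53, -0.467, 0.468, 0.532]
ft_force: [-1.0, 0.1, 0.5]
gripper_width: 0.0869
0.9833 array([ 0.4214457 , -0.25270654,  0.28280199]) [[ 0.1271 -0.0031 -0.9919]
 [ 0.9919  0.0017  0.1271]
 [ 0.0013 -1.      0.0032]] [-2.090e-01  2.930e-01 -4.790e-01 -1.000e-03 -8.020e-01 -1.488e+00]
[[ 0.129  0.992  0.002]
 [ 0.958 -0.125  0.258]
 [ 0.256 -0.031 -0.966]] [ 0.3513 -0.2445  0.263 ]
```

View pics/w1.png

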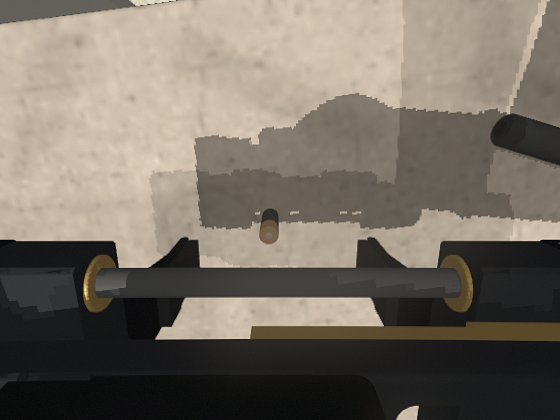

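Run:
```python
from h import *
f=load('w1'); crop('w1',240,195,300,255,8,'c6')
print(onz(f,269,234,.05),onz(f,269.5,213,.0))
o=readout.observe();print(o['ee_pos'])
```

```text
[ 0.42602571 -0.25984707  0.05      ] [ 0.42459945 -0.26041237  0.        ]
[ 0.42127692 -0.25378897  0.2833389 ]
```

View pics/c6.png

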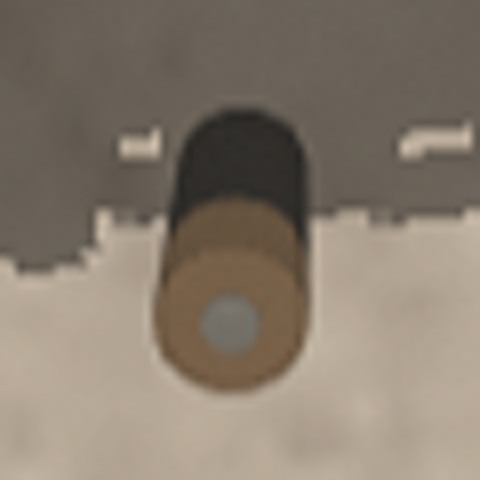

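```bash
python3 -m crank '[[[-0.005,0.02,-0.005],0,0.3],[[-0.005,0.045,-0.005],0,0.4],[[-0.005,0.065,-0.005],0,0.4],[[-0.005,0.072,-0.005],0,0.4],[[-0.005,0.072,-0.005],0,0.5],[[-0.005,0.072,-0.005],0,1],[[-0.005,0.072,-0.005],0,1],[[-0.005,0.072,-0.005],0,1],[[-0.005,0.072,-0.005],0,1],[[-0.005,0.072,-0.005],0,1]]' 20
python3 - <<'E'
from h import *
f=grab('wrist','w2')
E
```

```text
t: 1.87
ee_pos: [0.4248, -0.2625, 0.2136]
ee_rot: [0.532, 0.466, -0.465, -0.531]
ft_force: [0.9, -0.3, 0.6]
gripper_width: 0.0284
```

View pics/w2.png

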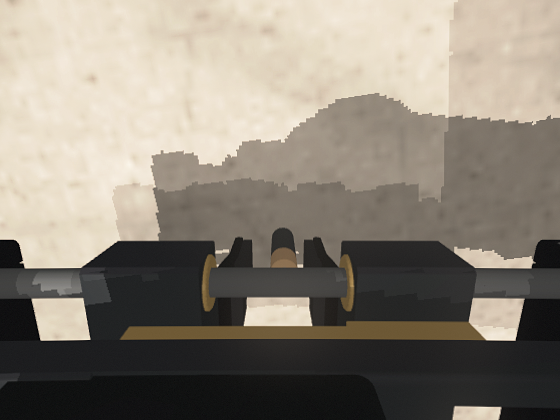

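```bash
python3 -m crank '[[[0,0,0],0,1],[[0,0,0],0,1],[[0,0,0],0,1],[[0,-0.01,0],0,1],[[0,-0.03,0],0,1],[[0.02,-0.06,-0.01],0,1],[[0.05,-0.09,-0.02],0,1],[[0.08,-0.12,-0.03],0,1],[[0.11,-0.145,-0.04],0,1],[[0.14,-0.165,-0.05],0,1]]'
python3 -m crank '[[[0.03,-0.005,-0.01],0,1],[[0.06,-0.01,-0.02],0,1],[[0.095,-0.015,-0.03],0,1],[[0.13,-0.015,-0.04],0,1],[[0.16,-0.015,-0.05],0,1],[[0.185,-0.015,-0.06],0,1],[[0.2,-0.015,-0.065],0,1],[[0.211,-0.015,-0.068],0,1],[[0.211,-0.015,-0.068],0,1],[[0.211,-0.015,-0.068],0,1]]'
python3 - <<'E'
from h import *
f=grab('wrist','w3'); grab('scene','s3');grab('side','d3');o=readout.observe();print(o['ee_pos'])
crop('s3',180,130,300,230,6,'c7')
E
```

```text
t: 2.75
ee_pos: [0.4928, -0.1291, 0.3801]
ee_rot: [0.533, 0.466, -0.465, -0.532]
ft_force: [1.6, 0.1, -0.3]
gripper_width: 0.0133
t: 3.58
ee_pos: [0.5876, 0.0696, 0.3923]
ee_rot: [-0.532, -0.465, 0.466, 0.532]
ft_force: [-0.1, -0.3, -0.0]
gripper_width: 0.0135
[0.5874367  0.06871235 0.39290799]
```

View pics/w3.png

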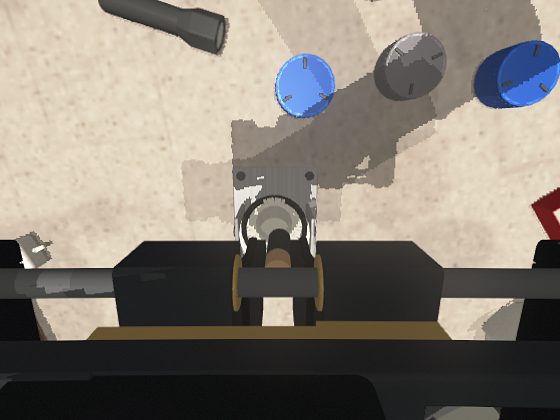

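View pics/c7.png

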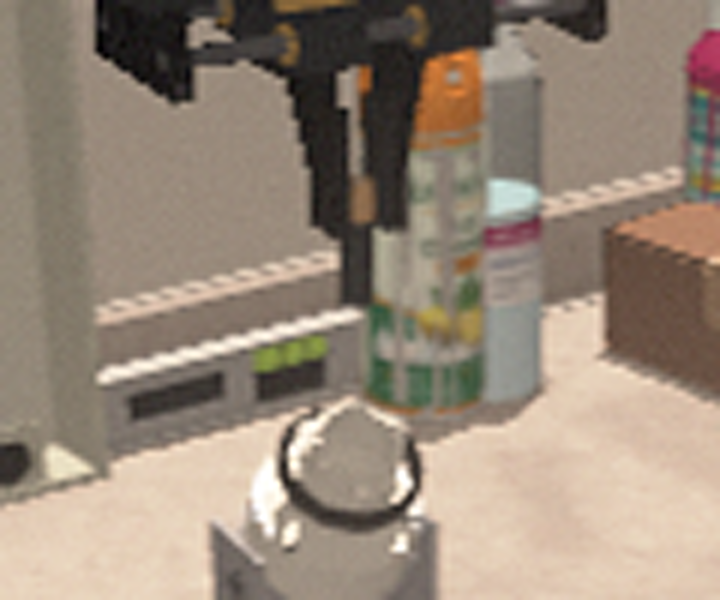

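Battery is held (13.5 mm opening); the mouth, at about wrist (274,222), is partly hidden by the battery. I enlarge.

Run:
```python
from h import *
crop('w3',225,155,325,285,6,'c8'); crop('d3',190,130,320,250,5,'c9')
f=load('w3')
z=np.array([-.4955,.066,.866]);x=np.array([.858,-.114,.5]);y=np.cross(z,x)
c=np.array([.587,.072,.125])
print(proj(f,[c,c+.012*x,c-.012*x,c+.012*y,c-.012*y]).round(1))
print(proj(f,[c-.022*z+.0295*k for k in (x,-x,y,-y)]).round(1))
for a in [(240,175),(309.5,176)]: print(onz(f,*a,.004).round(4))
```

```text
[[281.3 211.6]
 [281.4 226.1]
 [281.3 197.4]
 [296.1 211.5]
 [266.6 211.6]]
[[281.2 251.3]
 [280.9 185.9]
 [314.6 217.7]
 [247.5 217.8]]
[0.5703 0.0268 0.004 ]
[0.5824 0.1074 0.004 ]
```

View pics/c8.png

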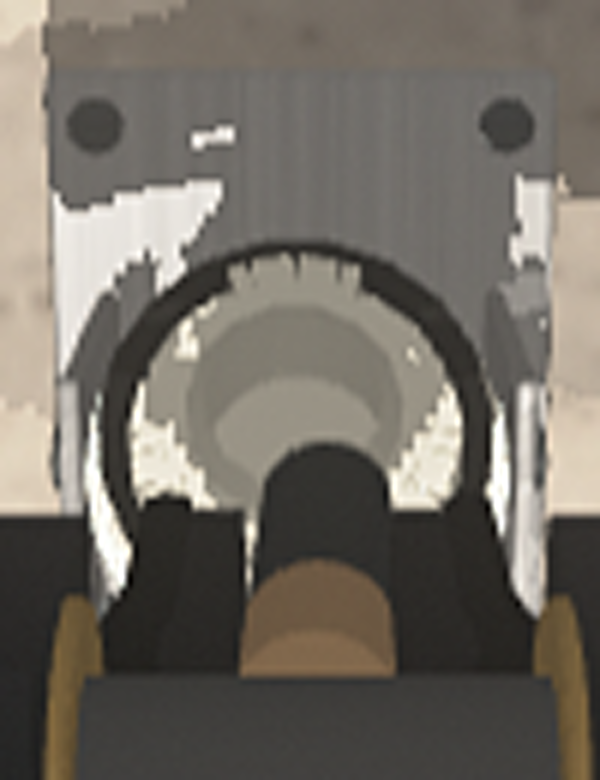

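View pics/c9.png

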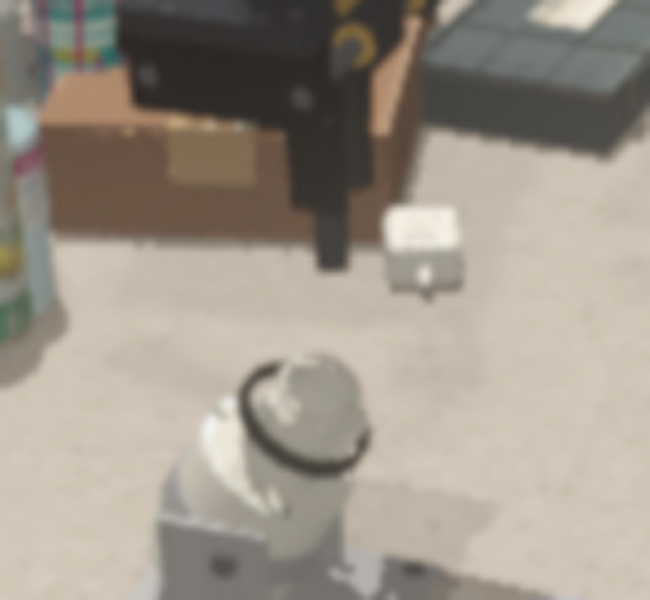

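Run:
```python
from h import *
from scipy.optimize import least_squares
f=load('w3')
o=Ro
def fr(th):
    h=np.array([np.cos(th),np.sin(th),0]); z=.5*h+np.array([0,0,.866]); x=-.866*h+np.array([0,0,.5]); return x,np.cross(z,x),z
def ext(p,th):
    x,y,z=fr(th);c=np.array([p[0],p[1],.125]);a=np.linspace(0,2*np.pi,181)[:,None]
    C=proj(f,c-.022*z+.0295*(np.cos(a)*x+np.sin(a)*y)); L=proj(f,c+.014*(np.cos(a)*x+np.sin(a)*y))
    return C,L
def pred(p,th):
    C,L=ext(p,th); return np.array([C[:,0].min(),C[:,0].max(),C[:,1].min(),L[:,0].min(),L[:,0].max(),L[:,1].min()])
obs=np.array([105/6+225,490/6+225,243/6+155,187/6+225,400/6+225,303/6+155])
for th in np.radians([170,172,174]):
    r=least_squares(lambda p:pred(p,th)-obs,[.59,.07]);print(np.degrees(th),r.x.round(4),r.fun.round(1))
# battery check
st=readout.observe();print(st['ee_pos'])
e=np.array([.5875,.0692])
a=np.linspace(0,2*np.pi,60)
B=proj(f,[[e[0]+.007*np.cos(t),e[1]+.007*np.sin(t),.182] for t in a]);print('batt bottom pred col %.1f..%.1f row min %.1f'%(B[:,0].min(),B[:,0].max(),B[:,1].min()), 'obs', 262/6+225,389/6+225,440/6+155)
T=proj(f,[[e[0]+.007*np.cos(t),e[1]+.007*np.sin(t),.232] for t in a]);print(T.min(0),T.max(0),'obs cols',240/6+225,396/6+225,'rowmin',(628/6+155))
s=load('scene0');d=load('side0')
c=r.x
for g,n in((s,'scene'),(d,'side')):
    print(n,proj(g,[[.595,.066,.125]]))
```

```text
170.0 [0.5951 0.0652] [-1.7  0.7  0.   1.2 -0.2  0. ]
172.0 [0.595 0.065] [-1.5  0.9  0.   0.9 -0.4  0. ]
174.0 [0.595  0.0648] [-1.2  1.2  0.   0.7 -0.7  0. ]
[0.5874367  0.06871235 0.39290799]
batt bottom pred col 267.2..289.1 row min 226.6 obs 268.6666666666667 289.8333333333333 228.33333333333331
[264.01513978 259.63010331] [292.81442347 285.95846847] obs cols 265.0 291.0 rowmin 259.6666666666667
scene [[238.3142767  200.19238726]]
side [[253.3999995  205.49891612]]
```

Run:
```python
from h import *
def fr(th):
    h=np.array([np.cos(th),np.sin(th),0]); z=.5*h+np.array([0,0,.866]); x=-.866*h+np.array([0,0,.5]); return x,np.cross(z,x),z
x,y,z=fr(np.radians(172)); c=np.array([.595,.065,.125]); a=np.linspace(0,2*np.pi,181)[:,None]
out=[]
for n,(x0,y0,x1,y1) in (('scene0',(205,185,275,235)),('side0',(225,190,295,240))):
    f=load(n); im=cv2.imread('pics/%s.png'%n)[y0:y1,x0:x1]; im=cv2.resize(im,None,fx=8,fy=8,interpolation=cv2.INTER_CUBIC)
    for r,h,col in((.014,0,(0,0,255)),(.012,0,(0,255,255)),(.0295,-.022,(0,255,0))):
        P=(proj(f,c+h*z+r*(np.cos(a)*x+np.sin(a)*y))-[x0,y0]+.5)*8
        cv2.polylines(im,[P.astype(int)],True,col,1)
    out.append(im)
cv2.imwrite('pics/ov1.png',np.vstack(out)[:, :])
```

```text
(no output)
```

View pics/ov1.png

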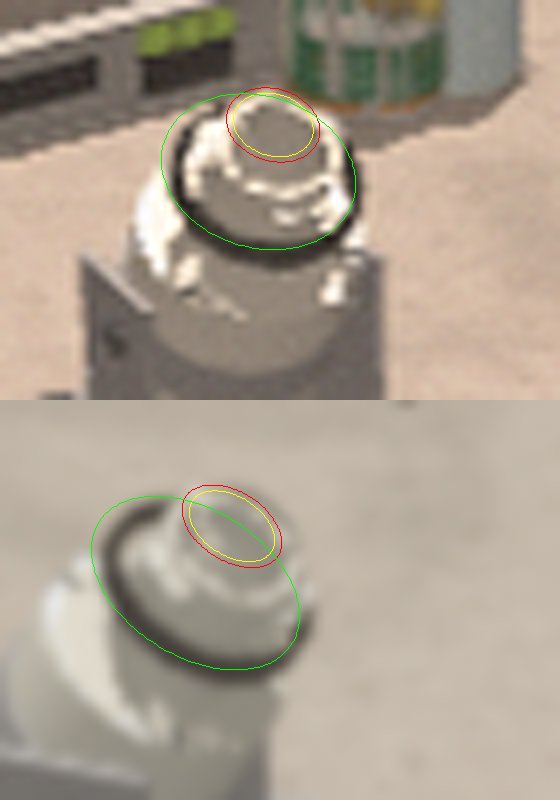

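```bash
python3 -m crank '[[[-0.004,0,-0.0085],0,1],[[-0.004,0,-0.0085],0,1],[[-0.004,0.015,-0.0085],0,1],[[-0.004,0.03,-0.0085],0,1],[[-0.004,0.042,-0.0085],0,1],[[-0.004,0.046,-0.0085],0,1],[[-0.004,0.046,-0.0085],0,1],[[-0.004,0.046,-0.0085],0,1],[[-0.004,0.046,-0.0085],0,1],[[-0.004,0.046,-0.0085],0,1]]'
python3 - <<'E'
from h import *
f=grab('wrist','w4'); grab('scene','s4');grab('side','d4');o=readout.observe();print(o['ee_pos'],o['ft_force'])
out=[]
for n,(x0,y0,x1,y1),s in (('s4',(205,160,275,235),6),('d4',(225,160,295,235),6),('w4',(225,180,325,270),6)):
    im=cv2.imread('pics/%s.png'%n)[y0:y1,x0:x1]; out.append(cv2.resize(im,None,fx=s,fy=s,interpolation=cv2.INTER_CUBIC))
a=np.hstack(out[:2]); b=out[2]; H=np.zeros((max(a.shape[0],0)+0,a.shape[1],3),np.uint8)
cv2.imwrite('pics/c10.png',a[:, :800]);cv2.imwrite('pics/c11.png',b)
E
```

```text
t: 4.57
ee_pos: [0.5961, 0.0648, 0.3478]
ee_rot: [0.532, 0.466, -0.465, -0.532]
ft_force: [0.4, -0.7, 0.7]
gripper_width: 0.0133
[0.59587963 0.06484242 0.3473839 ] [-0.09716019 -0.26637706 -0.6331402 ]
```

View pics/c10.png

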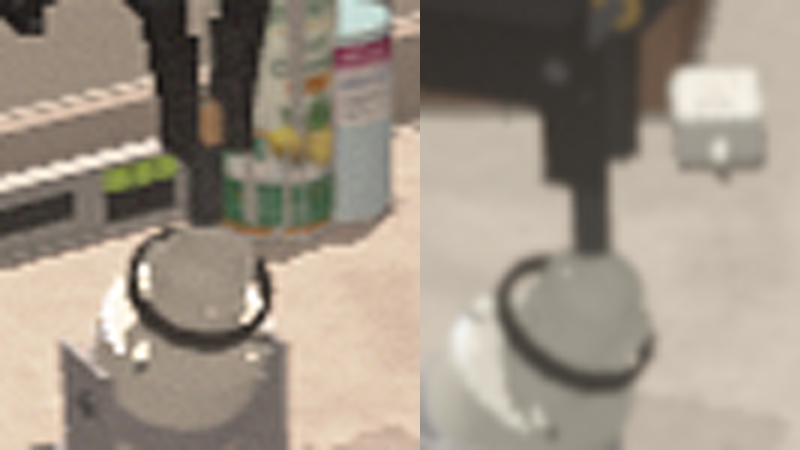

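View pics/c11.png

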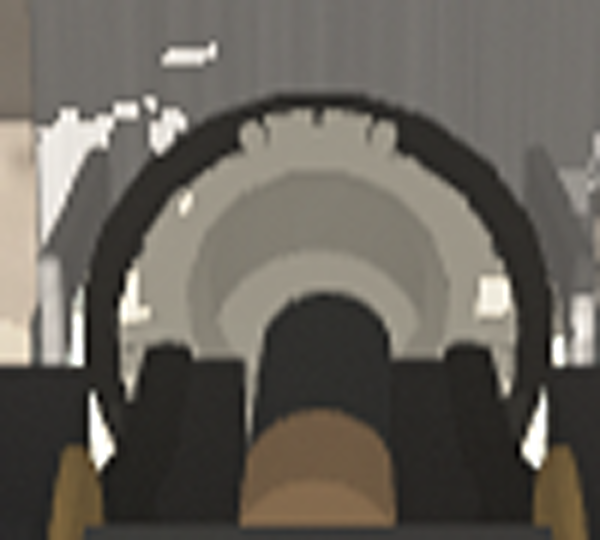

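```bash
cat >> h.py <<'E'
def fr(th=np.radians(172)):
    h=np.array([np.cos(th),np.sin(th),0]); z=.5*h+np.array([0,0,.8660254]); x=-.8660254*h+np.array([0,0,.5]); return x,np.cross(z,x),z
E
python3 - <<'E'
from h import *
from scipy.optimize import least_squares
f=load('w4');a=np.linspace(0,2*np.pi,181)[:,None]
x,y,z=fr()
def pred(p):
    c=np.array([p[0],p[1],.125])
    C=proj(f,c-.022*z+.0295*(np.cos(a)*x+np.sin(a)*y)); L=proj(f,c+.014*(np.cos(a)*x+np.sin(a)*y))
    return np.array([C[:,0].min(),C[:,0].max(),C[:,1].min(),L[:,0].min(),L[:,0].max(),L[:,1].min()])
obs=np.array([90/6+225,548/6+225,93/6+180,188/6+225,450/6+225,170/6+180])
r=least_squares(lambda p:pred(p)-obs,[.59,.07]);print(r.x.round(4),r.fun.round(1))
# battery bottom from picture: bottom near row, cols
def pb(p):
    B=proj(f,[[p[0]+.007*np.cos(t),p[1]+.007*np.sin(t),.1365] for t in a[:,0]]);return np.array([B[:,0].min(),B[:,0].max(),B[:,1].min()])
ob=np.array([262/6+225,390/6+225,293/6+180])
r=least_squares(lambda p:pb(p)-ob,[.59,.07]);print(r.x.round(4),r.fun.round(1))
E
```

```text
[0.5949 0.0649] [-1.7  1.5  0.3  1.2 -1.  -0.2]
[0.5985 0.0651] [-0.2  0.2  0. ]
```

```bash
python3 -m crank '[[[0,0,0.0015],0,1],[[0,0.004,0.0015],0,1],[[0,0.008,0.0015],0,1],[[0,0.012,0.0015],0,1],[[0,0.016,0.0015],0,1],[[0,0.019,0.0015],0,1],[[0,0.022,0.0015],0,1],[[0,0.024,0.0015],0,1],[[0,0.024,0.0015],0,1],[[0,0.024,0.0015],0,1]]'
python3 - <<'E'
from h import *
f=grab('wrist','w5'); grab('scene','s5');grab('side','d5');o=readout.observe();print(o['ee_pos'],o['ft_force'])
out=[]
for n,(x0,y0,x1,y1),s in (('s5',(205,160,275,235),6),('d5',(225,160,295,235),6),('w5',(225,180,325,270),6)):
    im=cv2.imread('pics/%s.png'%n)[y0:y1,x0:x1]; out.append(cv2.resize(im,None,fx=s,fy=s,interpolation=cv2.INTER_CUBIC))
a=np.hstack(out[:2]); b=out[2]
cv2.imwrite('pics/c12.png',a[:, :800]);cv2.imwrite('pics/c13.png',b)
E
```

```text
t: 5.55
ee_pos: [0.5944, 0.065, 0.3227]
ee_rot: [0.532, 0.466, -0.466, -0.532]
ft_force: [0.2, 0.3, -0.5]
gripper_width: 0.0133
[0.59443364 0.06503357 0.32300876] [ 0.45840623 -0.42145321 -0.54611599]
```

View pics/c12.png

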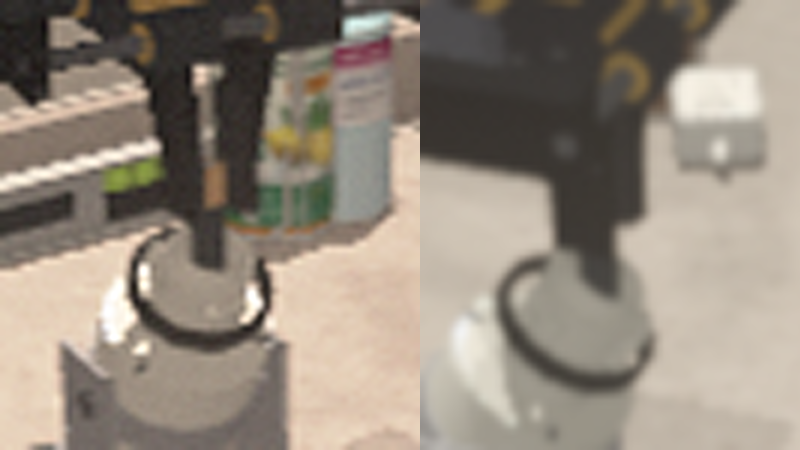

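View pics/c13.png

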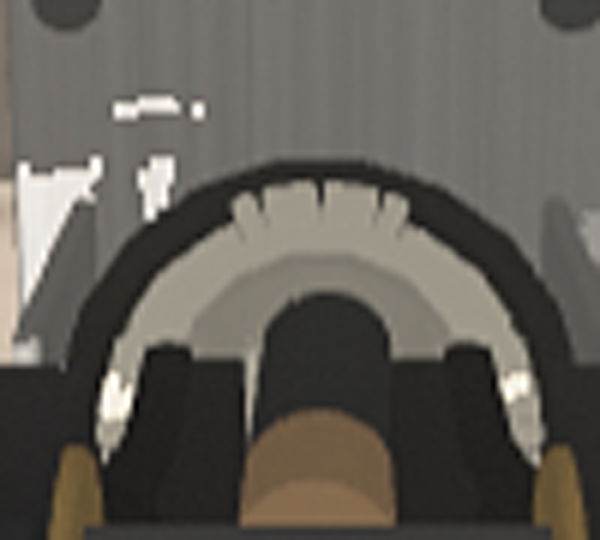

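```bash
python3 -m crank '[[[0,0.002,0],0,1],[[0,0.004,0],0,1],[[0,0.006,0],0,1],[[0,0.008,0],0,1],[[0,0.009,0],0,1],[[0,0.009,0],0,1],[[0,0.009,0],0,0.6],[[0,0.009,0],0,0.6],[[0,0.009,0],0,0.6],[[0,0.009,0],0,0.6]]'
python3 - <<'E'
from h import *
f=grab('wrist','w6'); grab('scene','s6');grab('side','d6');o=readout.observe();print(o['ee_pos'],o['ft_force'])
out=[]
for n,(x0,y0,x1,y1),s in (('s6',(205,160,275,235),6),('d6',(225,160,295,235),6),('w6',(225,180,325,270),6)):
    im=cv2.imread('pics/%s.png'%n)[y0:y1,x0:x1]; out.append(cv2.resize(im,None,fx=s,fy=s,interpolation=cv2.INTER_CUBIC))
a=np.hstack(out[:2]); b=out[2]
cv2.imwrite('pics/c14.png',a[:, :800]);cv2.imwrite('pics/c15.png',b)
E
```

```text
t: 6.53
ee_pos: [0.5943, 0.065, 0.3138]
ee_rot: [-0.532, -0.466, 0.466, 0.532]
ft_force: [0.2, 0.0, 0.3]
gripper_width: 0.0311
[0.59430676 0.06502845 0.31379677] [ 0.79027718 -0.19961658  0.21194418]
```

View pics/c14.png

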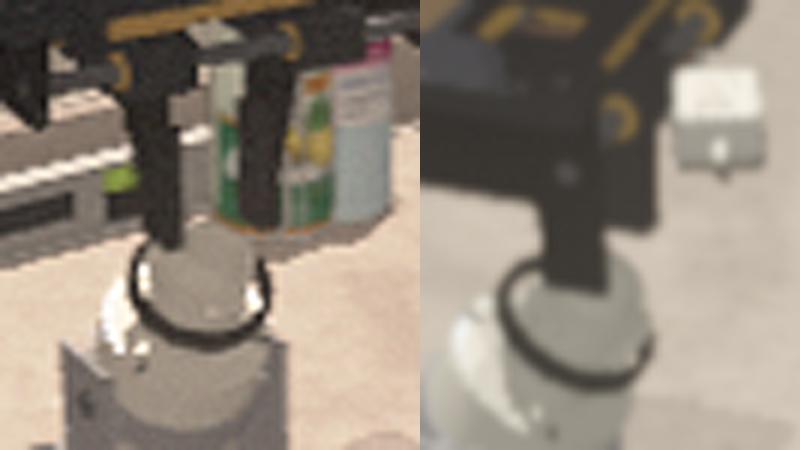

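View pics/c15.png

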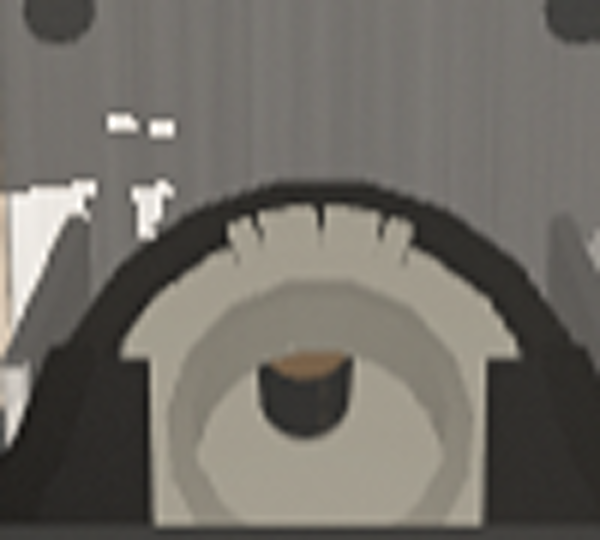

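```bash
python3 -m crank '[[[0,-0.02,0],0,0.6],[[0,-0.04,0],0,0.6],[[0.01,-0.05,0.01],0,0.3],[[0.03,-0.05,0.03],0,0],[[0.055,-0.04,0.055],0,0],[[0.08,-0.03,0.08],0,0],[[0.105,-0.01,0.105],0,0],[[0.125,0,0.125],0,0],[[0.1365,0.01,0.1355],0,0],[[0.1365,0.01,0.1355],0,0]]'
python3 - <<'E'
from h import *
f=grab('wrist','w7');o=readout.observe();print(o['ee_pos'],o['gripper_width'])
print(proj(f,[[.4777,.218,.038]]))
E
```

```text
t: 7.52
ee_pos: [0.4754, 0.2201, 0.3019]
ee_rot: [-0.531, -0.465, 0.468, 0.532]
ft_force: [0.1, -0.0, -0.0]
gripper_width: 0.0801
[0.47654666 0.21940912 0.30295958] 0.08296855251584498
[[276.92378119 217.66455939]]
```

View pics/w7.png

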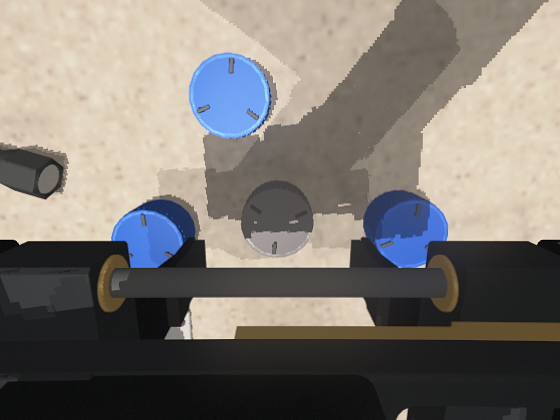

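Run:
```python
from h import *
crop('w7',225,165,330,270,6,'c16')
f=load('w7');c=onz(f,277.5,219.5,.038);print(c)
for p in [(255,210),(298,217),(275,248)]:
    q=onz(f,*p,.0395)-c;print(np.degrees(np.arctan2(q[1],q[0])),np.hypot(q[0],q[1]))
print(onz(f,198,222,.02),onz(f,363,222,.02),onz(f,193,240,.038),onz(f,364,228,.038))
```

```text
[0.4792915  0.21825926 0.038     ]
-122.48691224260716 0.019737942992619
91.39212351872945 0.016592126138447058
-12.354318451201921 0.02408419533886458
[0.47805458 0.14890206 0.02      ] [0.49657756 0.29064382 0.02      ] [0.48770788 0.14731579 0.038     ] [0.49550163 0.28684734 0.038     ]
```

View pics/c16.png

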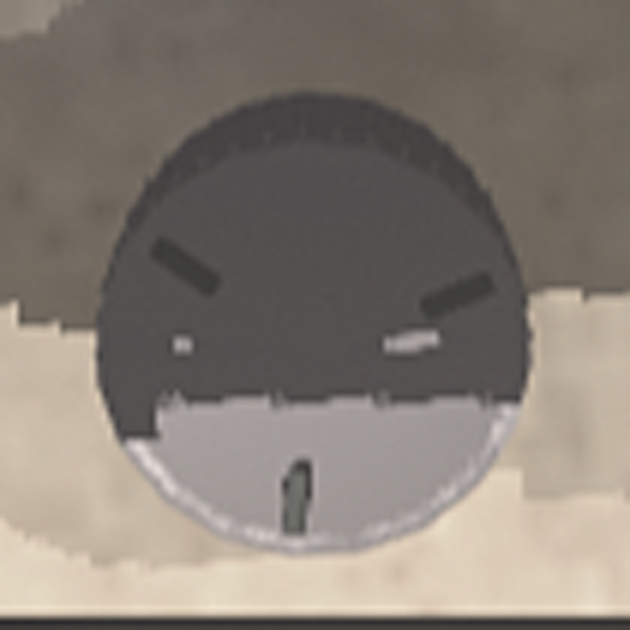

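Run:
```python
from h import *
f=load('w7');c=onz(f,277.2,223,.038);print(c)
for p in [(256,209.2),(301.2,214),(274.3,247.8)]:
    q=onz(f,*p,.0395)-c;print(np.degrees(np.arctan2(q[1],q[0])),np.hypot(q[0],q[1]))
o=readout.observe();R=Ro.from_quat(o['ee_rot']).as_matrix();print(R.round(3),o['ee_pos'])
```

```text
[0.4821934  0.21763407 0.038     ]
-132.86809540899725 0.020655321460629344
105.23522492797917 0.020755011182302094
-13.984512334855282 0.020998291276069912
[[ 0.129 -0.002 -0.992]
 [ 0.992 -0.001  0.129]
 [-0.002 -1.     0.002]] [0.47654666 0.21940912 0.30295958]
```

```bash
python3 -m crank '[[[-0.0013,0.03,-0.005],-6,0],[[-0.0013,0.065,-0.005],-6,0],[[-0.0013,0.095,-0.005],-6,0],[[-0.0013,0.11,-0.005],-6,0],[[-0.0013,0.1135,-0.005],-6,0],[[-0.0013,0.1135,-0.005],-6,0],[[-0.0013,0.1135,-0.005],-6,0.5],[[-0.0013,0.1135,-0.005],-6,0.5],[[-0.0013,0.1135,-0.005],-6,0.5],[[-0.0013,0.1135,-0.005],-6,0.5]]' 10
python3 - <<'E'
from h import *
f=grab('wrist','w8');o=readout.observe();print(o['ee_pos'],o['gripper_width'])
E
```

```text
t: 8.4
ee_pos: [0.4831, 0.2164, 0.1915]
ee_rot: [0.507, 0.494, -0.492, -0.507]
ft_force: [-0.5, 0.4, 0.2]
gripper_width: 0.0679
[0.48301186 0.21637246 0.19126665] 0.06436240055428677
```

View pics/w8.png

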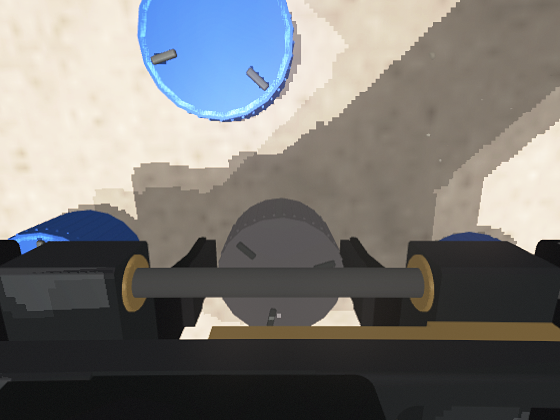

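```bash
python3 -m crank '[[[0,0,0],0,1],[[0,0,0],0,1],[[0,0,0],0,1],[[0,-0.01,0],0,1],[[0,-0.03,0],0,1],[[0,-0.06,0],2,1],[[0,-0.095,0],4,1],[[0,-0.13,0],6,1],[[0,-0.14,0],6,1],[[0,-0.14,0],6,1]]'
python3 - <<'E'
from h import *
f=grab('wrist','w9');grab('side','d9');o=readout.observe();print(o['ee_pos'],o['gripper_width'],o['ft_force']);R=Ro.from_quat(o['ee_rot']).as_matrix();print(R.round(3))
for g in ([.5717,.068],):
  d=np.array([*g,.3275])-o['ee_pos']; print((R.T@d).round(4))
E
```

```text
t: 9.28
ee_pos: [0.4832, 0.2165, 0.334]
ee_rot: [0.532, 0.469, -0.463, -0.532]
ft_force: [0.2, 0.6, -1.2]
gripper_width: 0.0594
[0.48221928 0.21582743 0.32970301] 0.058967121587751185 [-0.62831795 -0.07097396 -1.22327949]
[[ 0.132 -0.001 -0.991]
 [ 0.991 -0.     0.132]
 [-0.    -1.     0.001]]
[-0.1347  0.0021 -0.1083]
```

View pics/w9.png

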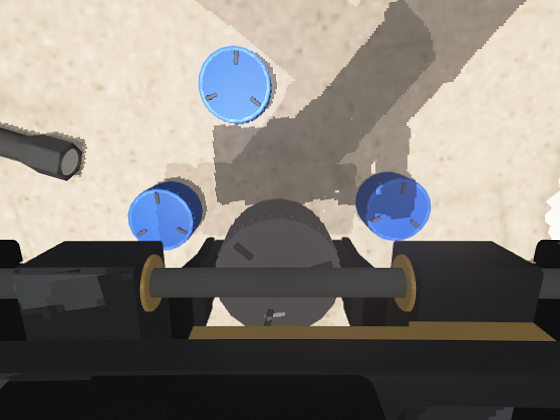

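```bash
python3 -m crank '[[[-0.015,-0.008,-0.012],0,1],[[-0.04,-0.008,-0.03],0,1],[[-0.065,-0.008,-0.05],0,1],[[-0.09,-0.008,-0.07],0,1],[[-0.11,-0.008,-0.09],0,1],[[-0.125,-0.008,-0.1],0,1],[[-0.1345,-0.008,-0.108],0,1],[[-0.1345,-0.008,-0.108],0,1],[[-0.1345,-0.008,-0.108],0,1],[[-0.1345,-0.008,-0.108],0,1]]'
python3 - <<'E'
from h import *
f=grab('wrist','w10');grab('side','d10');grab('scene','s10');o=readout.observe();print(o['ee_pos'],o['gripper_width'],o['ft_force'])
out=[]
for n,(x0,y0,x1,y1),s in (('s10',(195,150,275,235),5),('d10',(215,150,295,235),5)):
    im=cv2.imread('pics/%s.png'%n)[y0:y1,x0:x1]; out.append(cv2.resize(im,None,fx=s,fy=s,interpolation=cv2.INTER_CUBIC))
cv2.imwrite('pics/c17.png',np.hstack(out))
E
```

```text
t: 10.22
ee_pos: [0.5717, 0.0692, 0.3372]
ee_rot: [-0.532, -0.465, 0.467, 0.532]
ft_force: [0.0, 0.5, -0.7]
gripper_width: 0.0589
[0.57171119 0.06957132 0.33816131] 0.05913911047987419 [-0.19658535 -0.14559471  0.15524443]
```

View pics/c17.png

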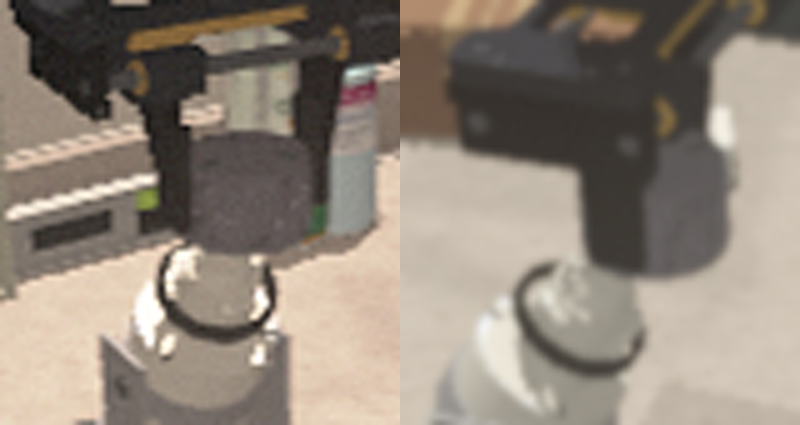

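View pics/w10.png

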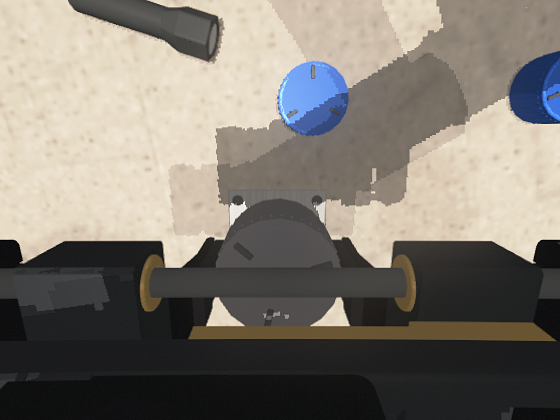

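```bash
python3 -m crank '[[[-0.002,0,-0.01],0,1],[[-0.002,0,-0.025],0,1],[[-0.002,0,-0.025],0,1],[[-0.002,0.008,-0.025],0,1],[[-0.002,0.016,-0.025],0,1],[[-0.002,0.022,-0.025],0,1],[[-0.002,0.022,-0.025],0,1],[[-0.002,0.022,-0.025],0,1],[[-0.002,0.022,-0.025],0,1],[[-0.002,0.022,-0.025],0,1]]' 6
cat > look.py <<'E'
import sys
from h import *
n=sys.argv[1]
grab('wrist','w'+n);grab('side','d'+n);grab('scene','s'+n);o=readout.observe();print(o['t'],o['ee_pos'],o['gripper_width'],o['ft_force'].round(1) if hasattr(o['ft_force'],'round') else o['ft_force'])
out=[]
for m,(x0,y0,x1,y1),s in (('s'+n,(195,150,275,235),5),('d'+n,(215,150,295,235),5)):
    im=cv2.imread('pics/%s.png'%m)[y0:y1,x0:x1]; out.append(cv2.resize(im,None,fx=s,fy=s,interpolation=cv2.INTER_CUBIC))
cv2.imwrite('pics/L%s.png'%n,np.hstack(out))
R=Ro.from_quat(o['ee_rot']).as_matrix()
g=np.array(o['ee_pos'])+R[:,1]*manip.grip_depth-np.array([.594,.0648,.125])
h=-np.array([np.cos(np.radians(172)),np.sin(np.radians(172))]); print('u %.4f w %.4f lat %.4f'%(g[:2]@h,g[2],-h[1]*g[0]+h[0]*g[1]),'x az',np.degrees(np.arctan2(R[1,0],R[0,0])).round(1))
E
python3 look.py 11
```

```text
t: 11.2
ee_pos: [0.5966, 0.0634, 0.3165]
ee_rot: [0.532, 0.466, -0.466, -0.532]
ft_force: [0.2, -0.0, -0.9]
gripper_width: 0.0596
11.35 [0.5965893 0.0633848 0.3165878] 0.05919153923362876 [ 0.5 -0.3  0.7]
u 0.0028 w 0.0281 lat -0.0010 x az 82.4
```

View pics/L11.png

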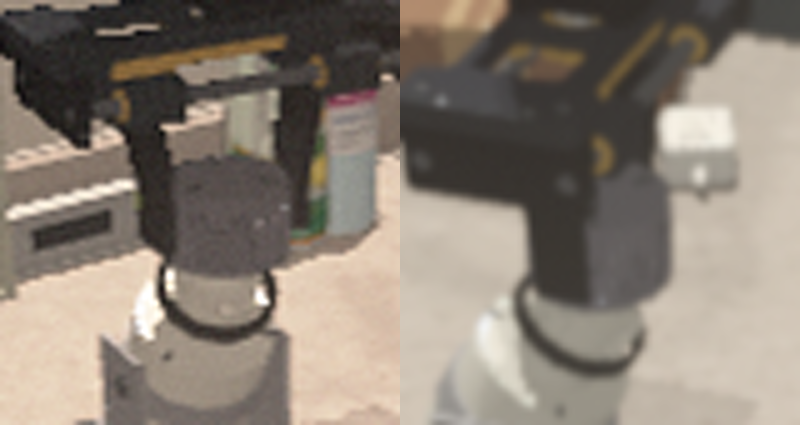

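```bash
python3 -m crank '[[[0.001,0.003,0],0,1],[[0.001,0.006,0],0,1],[[0.001,0.008,0],0,1],[[0.001,0.01,0.0005],0,1],[[0.001,0.012,0.001],0,1],[[0.001,0.014,0.0015],0,1],[[0.001,0.016,0.002],0,1],[[0.001,0.016,0.002],0,1],[[0.001,0.016,0.002],0,1],[[0.001,0.016,0.002],0,1]]' 5
python3 look.py 12
```

```text
t: 12.18
ee_pos: [0.5948, 0.0646, 0.3]
ee_rot: [-0.532, -0.466, 0.466, 0.532]
ft_force: [-1.3, 1.0, 0.1]
gripper_width: 0.0593
12.3333 [0.5947644  0.06459441 0.30010068] 0.05939799197282346 [-1.   0.6 -0.1]
u 0.0007 w 0.0116 lat -0.0001 x az 82.4
```

View pics/L12.png

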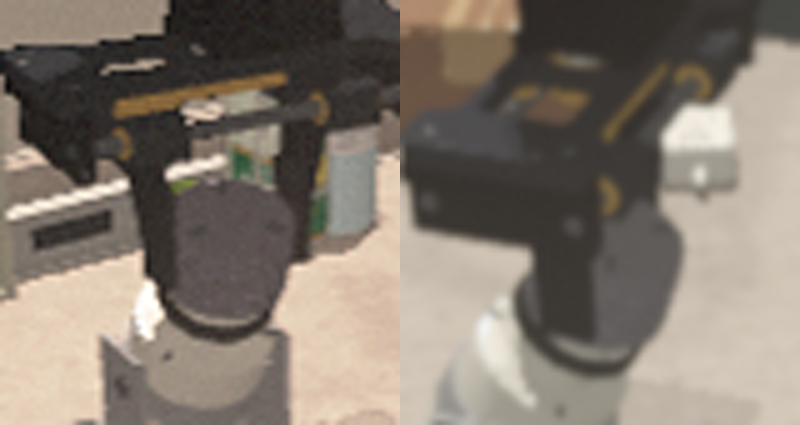

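View pics/w12.png

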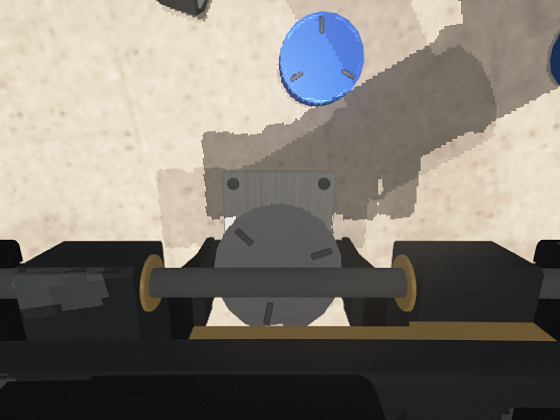

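```bash
python3 -m crank '[[[0,0.001,0.0005],0,1],[[0,0.002,0.001],0,1],[[0,0.003,0.0015],0,1],[[0,0.004,0.002],0,1],[[0,0.005,0.0025],0,1],[[0,0.006,0.003],0,1],[[0,0.007,0.003],0,1],[[0,0.007,0.003],0,1],[[0,0.007,0.003],0,1],[[0,0.007,0.003],0,1]]' 5
python3 look.py 13
```

```text
t: 13.17
ee_pos: [0.5922, 0.0651, 0.2935]
ee_rot: [0.532, 0.466, -0.465, -0.532]
ft_force: [5.0, -0.2, 0.1]
gripper_width: 0.0593
13.3167 [0.59221732 0.06516718 0.29349277] 0.05928949656426612 [ 5.4 -1.4  0.3]
u -0.0016 w 0.0050 lat 0.0002 x az 82.4
```

View pics/L13.png

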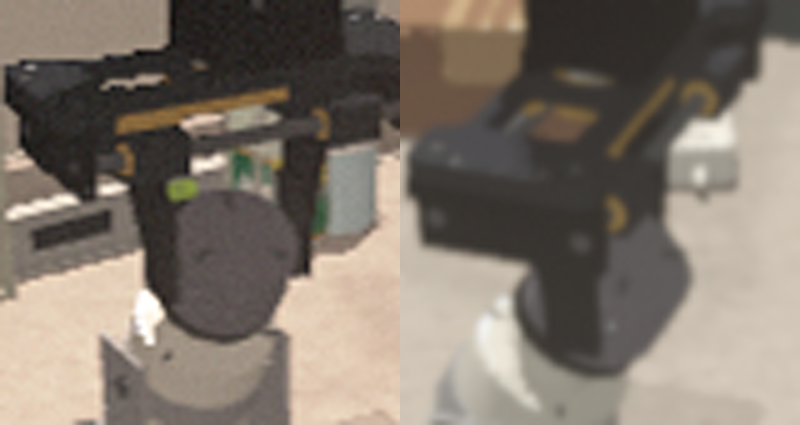

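View pics/w13.png

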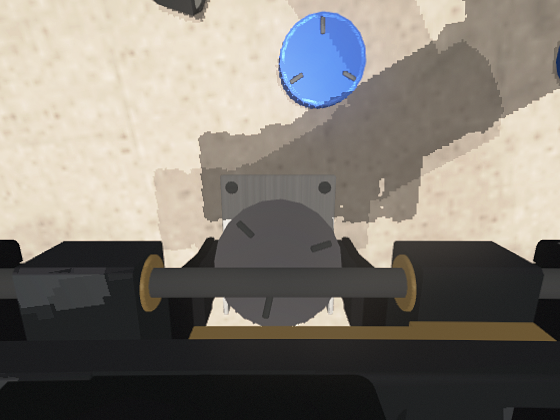

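```bash
python3 -m crank '[[[0,0,-0.001],0,0.15],[[0,0,-0.001],0,0.15],[[0,0,-0.001],0,0.15],[[0,0,-0.001],0,0.15],[[0,0,-0.001],0,0.15],[[0,-0.01,-0.001],0,0.15],[[0,-0.02,-0.001],0,0.15],[[0,-0.02,-0.001],0,0.15],[[0,-0.02,-0.001],0,0.15],[[0,-0.02,-0.001],0,0.15]]' 5
python3 look.py 14
```

```text
t: 14.15
ee_pos: [0.5927, 0.0649, 0.3136]
ee_rot: [-0.532, -0.466, 0.466, 0.532]
ft_force: [0.0, 0.7, -0.1]
gripper_width: 0.0736
14.3 [0.59265953 0.06485867 0.31290884] 0.07390511162932746 [-0.4  0.1 -0.5]
u -0.0015 w 0.0244 lat -0.0002 x az 82.4
```

View pics/L14.png

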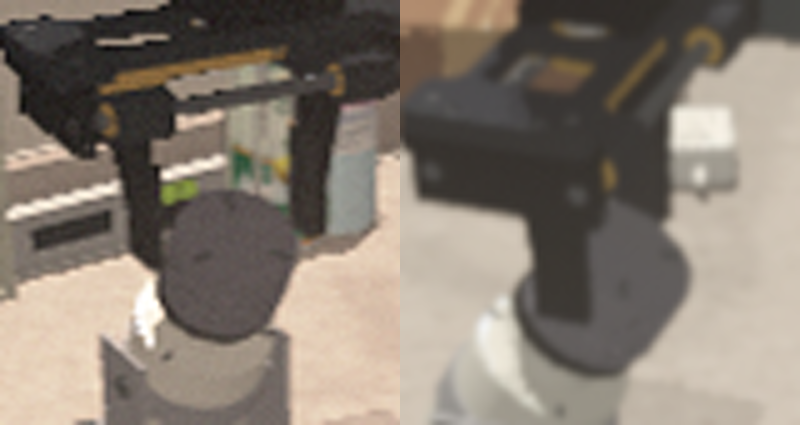

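View pics/w14.png

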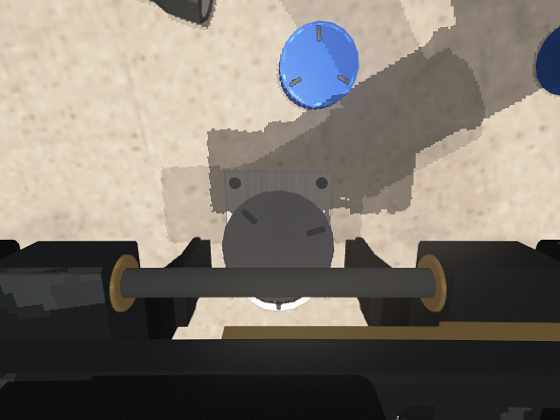

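```bash
crop=1
python3 - <<'E'
from h import *
crop('w14',215,180,340,315,5,'c18')
E
cat > capfit.py <<'E'
from h import *
from scipy.optimize import least_squares
def fit(f,obs,c0=(.5945,.065),r=.0207):
    x,y,z=fr()
    def pr(p):
        c=np.array([p[0],p[1],.125])+(p[2]+.020)*z
        return proj(f,[c+r*(np.cos(p[3]+k)*x+np.sin(p[3]+k)*y) for k in np.radians([0,120,240])])
    best=None
    for ph in (-.6,-.3,0,.3,-1.0):
        s=least_squares(lambda p:np.r_[(pr(p)-obs).ravel(),(p[:2]-c0)/.001,],[*c0,-.003,ph],x_scale=[.01,.01,.01,1])
        if best is None or s.cost<best.cost: best=s
    return best.x[:2].round(4),'h mm',(best.x[2]*1e3).round(1),'phi',np.degrees(best.x[3]).round(1),best.fun.round(1)
E
```

```text
(no output)
```

View pics/c18.png

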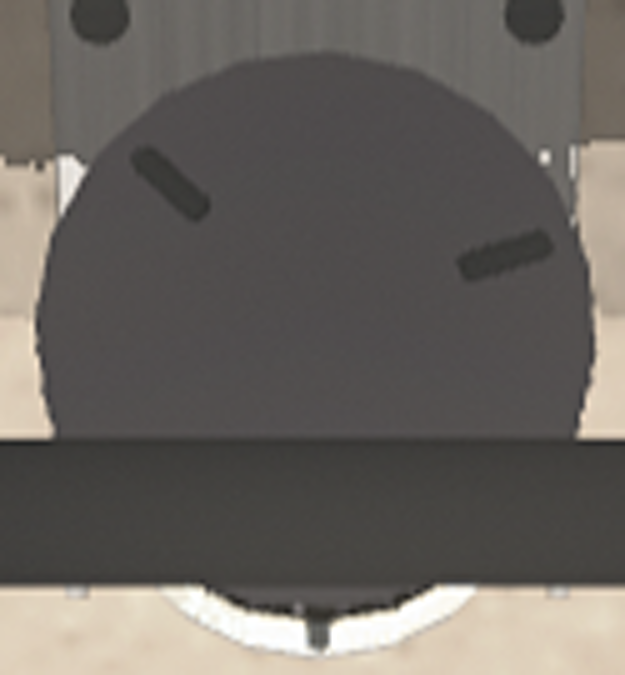

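Run:
```python
from h import *
from scipy.optimize import least_squares
f=load('w14');x,y,z=fr();a=np.linspace(0,2*np.pi,361)[:,None]
def pred(p):
    c=np.array([p[0],p[1],.125]);t=c+(p[2]+.019)*z
    C=proj(f,t+.0295*(np.cos(a)*x+np.sin(a)*y))
    return np.r_[C[:,0].min(),C[:,0].max(),C[:,1].min(),C[:,1].max(),proj(f,[t+.0015*z+.0207*(np.cos(p[3]+k)*x+np.sin(p[3]+k)*y) for k in np.radians([120,240])]).ravel()]
obs=np.array([37/5+215,597/5+215,52/5+180,616/5+180,505/5+215,255/5+180,170/5+215,183/5+180])
s=least_squares(lambda p:pred(p)-obs,[.594,.065,-.003,-.2],x_scale=[.01,.01,.01,1]);print(s.x.round(4),np.degrees(s.x[3]),s.fun.round(1))
# prediction of shoulder ridge
c=np.array([.594,.0648,.125]);print(proj(f,[c-.05*z+.030*x]),np.array([317/5+215,630/5+180]))
```

```text
[ 0.5913  0.0648 -0.0034 -0.2074] -11.88068761076607 [-0.6  0.3 -0.3 -0.5 -0.1  0.3  0.3  0.6]
[[278.13158919 303.75642924]] [278.4 306. ]
```

```bash
python3 -m crank '[[[0,0,0.001],-7,0.1],[[0,0,0.001],-14,0.1],[[0,0.007,0.001],-17,0.1],[[0,0.014,0.001],-17,0.1],[[0,0.021,0.001],-17,0.1],[[0,0.021,0.001],-17,0.5],[[0,0.021,0.001],-17,0.5],[[0,0.021,0.001],-17,0.5],[[0,0.021,0.001],-17,0.5],[[0,0.021,0.001],-17,0.5]]' 20
python3 look.py 15
```

```text
t: 15.13
ee_pos: [0.5919, 0.065, 0.2925]
ee_rot: [0.457, 0.539, -0.539, -0.457]
ft_force: [1.3, 0.4, -0.7]
gripper_width: 0.062
15.2833 [0.59190401 0.06507186 0.29247286] 0.06228092836079812 [-0.6 -0.2 -0.8]
u -0.0020 w 0.0040 lat 0.0000 x az 99.4
```

View pics/L15.png

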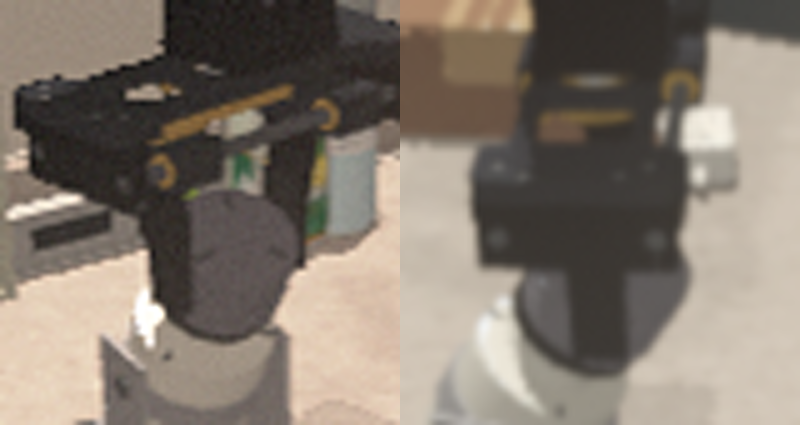

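View pics/w15.png

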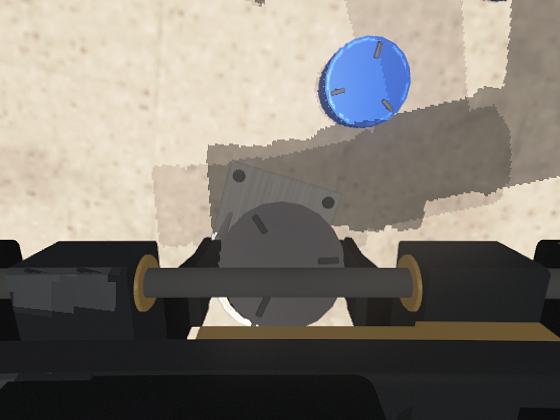

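```bash
python3 -m crank '[[[0,0,0],0,0.6],[[-0.0004,0.0023,-0.0013],0,0.6],[[-0.0008,0.0046,-0.0026],0,0.6],[[-0.0012,0.0069,-0.0038],0,0.6],[[-0.0012,0.0069,-0.0038],0,0.6],[[-0.0012,0.0069,-0.0038],0,0.6],[[-0.0012,0.0069,-0.0038],0,0.6],[[-0.0012,0.0069,-0.0038],0,0.6],[[-0.0012,0.0069,-0.0038],0,0.6],[[-0.0012,0.0069,-0.0038],0,0.6]]' 25
python3 look.py 16
```

```text
t: 16.12
ee_pos: [0.5957, 0.0646, 0.2864]
ee_rot: [0.457, 0.539, -0.539, -0.457]
ft_force: [-2.9, 1.7, 5.7]
gripper_width: 0.0619
16.2667 [0.59574662 0.06460517 0.2863197 ] 0.06205343788308647 [-2.1  0.7  6. ]
u 0.0018 w -0.0022 lat 0.0001 x az 99.4
```

View pics/L16.png

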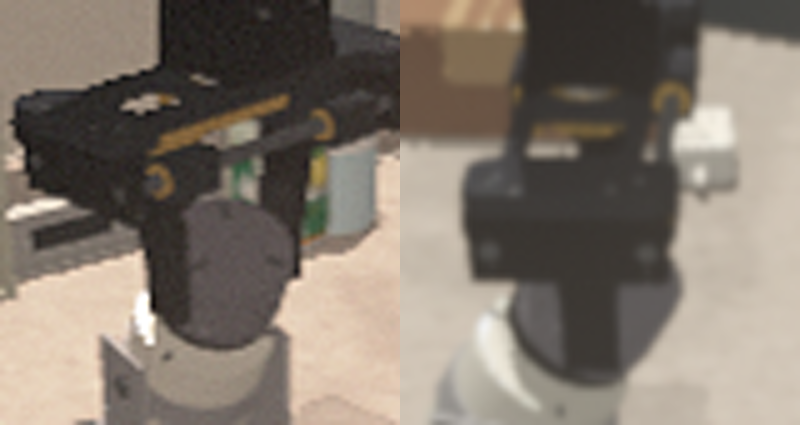

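View pics/w16.png

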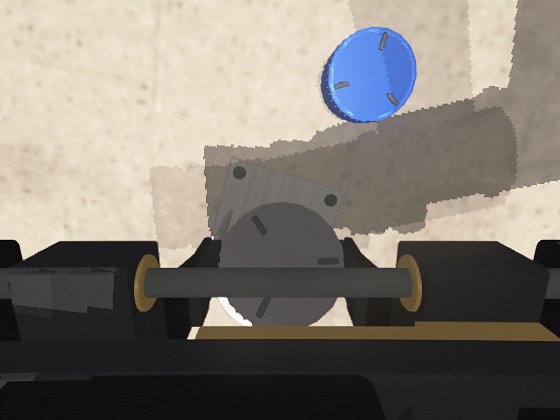

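```bash
python3 -m crank '[[[-0.0003,0.0017,-0.001],0,0.6],[[-0.0003,0.0017,-0.001],4,0.6],[[-0.0003,0.0017,-0.001],9,0.6],[[-0.0003,0.0017,-0.001],14,0.6],[[-0.0003,0.0017,-0.001],19,0.6],[[-0.0003,0.0017,-0.001],24,0.6],[[-0.0003,0.0017,-0.001],29,0.6],[[-0.0003,0.0017,-0.001],34,0.6],[[-0.0003,0.0017,-0.001],34,0.6],[[-0.0003,0.0017,-0.001],34,0.6]]' 25
python3 look.py 17
```

```text
t: 17.1
ee_pos: [0.597, 0.0652, 0.2846]
ee_rot: [-0.595, -0.383, 0.381, 0.595]
ft_force: [-2.9, 2.4, 5.8]
gripper_width: 0.0588
17.25 [0.59699345 0.06519104 0.28465606] 0.05875676959576074 [-2.5  3.6  5.1]
u 0.0032 w -0.0038 lat 0.0011 x az 65.4
```

View pics/L17.png

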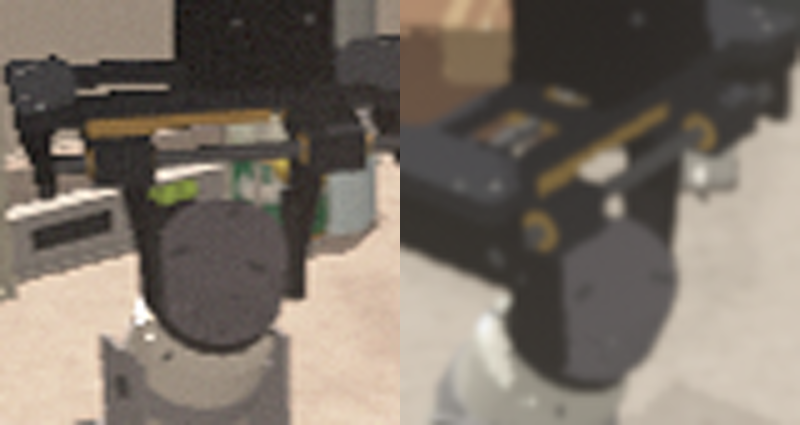

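View pics/w17.png

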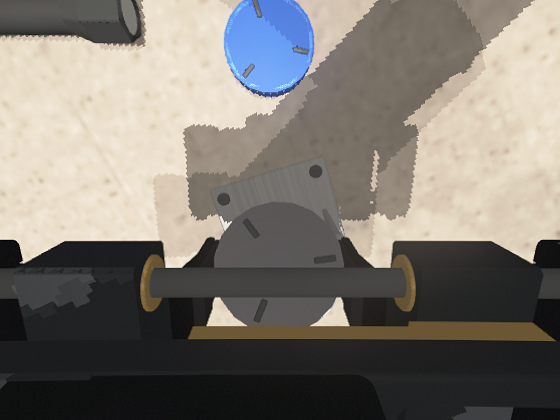

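```bash
python3 -m crank '[[[0,0,0],0,0.15],[[0,0,0],0,0.15],[[0,0,0],0,0.15],[[0,0,0],0,0.15],[[0,0,0],0,0.15],[[0,-0.01,0.002],0,0.15],[[0,-0.022,0.004],0,0.15],[[0,-0.026,0.004],-6,0.15],[[0,-0.026,0.004],-13,0.15],[[0,-0.026,0.004],-17,0.15]]' 20
python3 look.py 18
python3 - <<'E'
from h import *
crop('w18',215,180,340,315,5,'c19')
E
```

```text
t: 18.08
ee_pos: [0.5933, 0.0662, 0.3118]
ee_rot: [0.531, 0.468, -0.466, -0.53]
ft_force: [0.6, 0.2, -0.3]
gripper_width: 0.0739
18.2333 [0.59318843 0.06614596 0.31085244] 0.07388204050607784 [-0.2 -0.9 -0.5]
u -0.0007 w 0.0224 lat 0.0013 x az 82.3
```

View pics/c19.png

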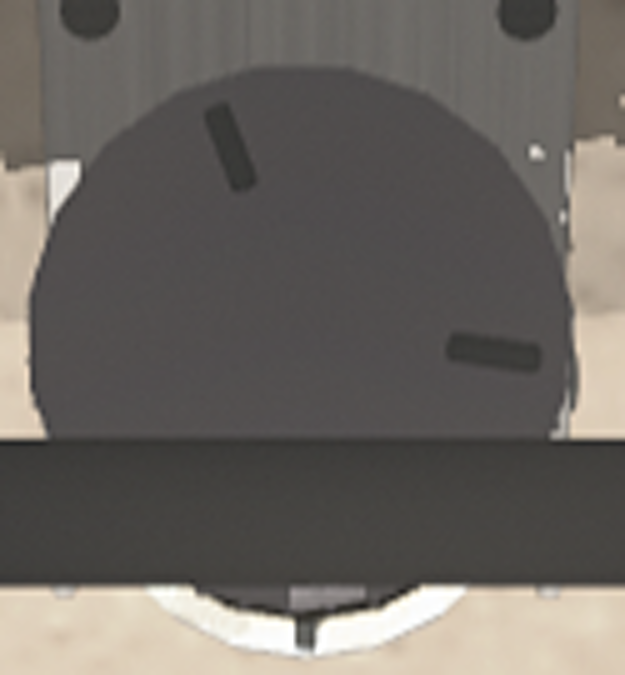

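View pics/L18.png

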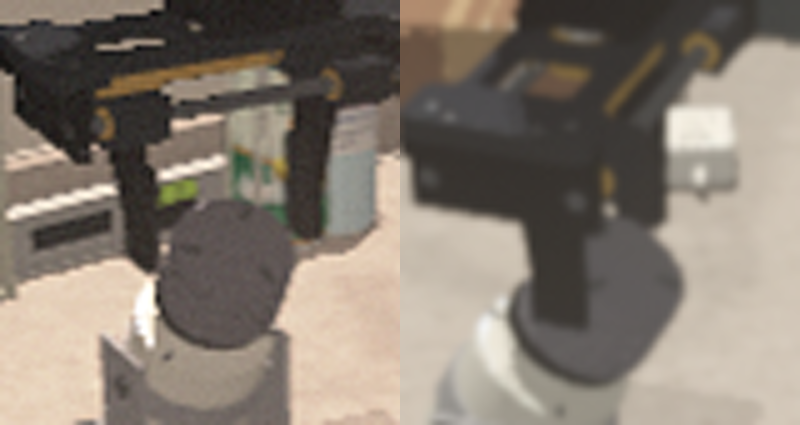

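```bash
cat > capf.py <<'E'
from h import *
from scipy.optimize import least_squares
def capf(n,L,Rt,T,B,r120,r240,x0=215,y0=180,s=5,tilt=False):
    f=load(n);x,y,z=fr();a=np.linspace(0,2*np.pi,361)[:,None]
    def pred(p):
        Q=Ro.from_rotvec(p[4]*x+p[5]*y).as_matrix()
        X,Y,Z=Q@x,Q@y,Q@z
        c=np.array([p[0],p[1],.125]);t=c+p[2]*z+.019*Z
        C=proj(f,t+.0295*(np.cos(a)*X+np.sin(a)*Y))
        return np.r_[C[:,0].min(),C[:,0].max(),C[:,1].min(),C[:,1].max(),proj(f,[t+.0015*Z+.0207*(np.cos(p[3]+k)*X+np.sin(p[3]+k)*Y) for k in np.radians([120,240])]).ravel()]
    obs=np.array([L/s+x0,Rt/s+x0,T/s+y0,B/s+y0,r120[0]/s+x0,r120[1]/s+y0,r240[0]/s+x0,r240[1]/s+y0])
    w=.01 if tilt else 1e-5
    for ph in(-.3,-.7,-1.0):
        q=least_squares(lambda p:np.r_[pred(p)-obs,(p[4:])/.2*(1 if tilt else 1e4),(p[:2]-[.5925,.0648])/.001],[.5925,.065,-.005,ph,0,0],x_scale=[.01,.01,.01,1,.1,.1])
        print('cost %.2f c %s h %.1fmm phi %.1f tilt %s'%(q.cost,q.x[:2].round(4),q.x[2]*1e3,np.degrees(q.x[3]),np.degrees(q.x[4:]).round(1)),q.fun[:8].round(1))
E
python3 - <<'E'
from capf import *
capf('w18',30,574,65,612,(495,352),(231,147)); capf('w18',30,574,65,612,(495,352),(231,147),tilt=True)
capf('w14',37,597,52,616,(505,255),(170,183),tilt=True)
E
```

```text
cost 1.26 c [0.5912 0.0647] h -10.5mm phi -37.6 tilt [ 0. -0.] [-0.5  0.4 -0.   0.2 -0.  -0.   0.2  0.6]
cost 1.26 c [0.5912 0.0647] h -10.5mm phi -37.6 tilt [ 0. -0.] [-0.5  0.4 -0.   0.2 -0.  -0.   0.2  0.6]
cost 1.26 c [0.5912 0.0647] h -10.5mm phi -37.6 tilt [ 0. -0.] [-0.5  0.4 -0.   0.2 -0.  -0.   0.2  0.6]
cost 0.72 c [0.592  0.0649] h -9.8mm phi -38.2 tilt [ 1.1 -2.4] [-0.6  0.5  0.3 -0.1 -0.2 -0.2  0.4  0.4]
cost 0.72 c [0.592  0.0649] h -9.8mm phi -38.2 tilt [ 1.1 -2.4] [-0.6  0.5  0.3 -0.1 -0.2 -0.2  0.4  0.4]
cost 0.72 c [0.592  0.0649] h -9.8mm phi -38.2 tilt [ 1.1 -2.4] [-0.6  0.5  0.3 -0.1 -0.2 -0.2  0.4  0.4]
cost 0.81 c [0.5922 0.0649] h -2.4mm phi -12.2 tilt [ 0.9 -2.3] [-0.8  0.5  0.1 -0.5 -0.1  0.1  0.4  0.5]
cost 0.81 c [0.5922 0.0649] h -2.4mm phi -12.2 tilt [ 0.9 -2.3] [-0.8  0.5  0.1 -0.5 -0.1  0.1  0.4  0.5]
cost 0.81 c [0.5922 0.0649] h -2.4mm phi -12.2 tilt [ 0.9 -2.3] [-0.8  0.5  0.1 -0.5 -0.1  0.1  0.4  0.5]
```

```bash
python3 -m crank '[[[-0.001,0,-0.002],-7,0.1],[[-0.001,0,-0.002],-14,0.1],[[-0.001,0.008,-0.002],-16,0.1],[[-0.001,0.017,-0.002],-16,0.1],[[-0.001,0.025,-0.002],-16,0.1],[[-0.001,0.025,-0.002],-16,0.6],[[-0.001,0.025,-0.002],-16,0.6],[[-0.001,0.025,-0.002],-16,0.6],[[-0.001,0.025,-0.002],-16,0.6],[[-0.001,0.025,-0.002],-16,0.6]]' 25
python3 look.py 19
```

```text
t: 19.07
ee_pos: [0.5951, 0.0645, 0.2849]
ee_rot: [0.462, 0.535, -0.535, -0.462]
ft_force: [0.6, -1.9, -1.9]
gripper_width: 0.0613
19.2167 [0.59515145 0.06445902 0.28489101] 0.061484860832783546 [ 1.5 -2.2 -0.1]
u 0.0013 w -0.0036 lat -0.0002 x az 98.4
```

View pics/w19.png

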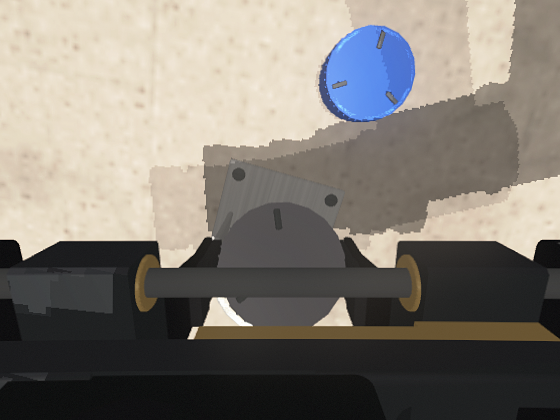

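```bash
python3 -m crank '[[[-0.0002,0.001,-0.0006],0,0.6],[[-0.0002,0.001,-0.0006],4,0.6],[[-0.0002,0.001,-0.0006],9,0.6],[[-0.0002,0.001,-0.0006],14,0.6],[[-0.0002,0.001,-0.0006],19,0.6],[[-0.0002,0.001,-0.0006],24,0.6],[[-0.0002,0.001,-0.0006],29,0.6],[[-0.0002,0.001,-0.0006],32,0.6],[[-0.0002,0.001,-0.0006],32,0.6],[[-0.0002,0.001,-0.0006],32,0.6]]' 25
python3 look.py 20
```

```text
t: 20.05
ee_pos: [0.5963, 0.0663, 0.2855]
ee_rot: [0.591, 0.39, -0.386, -0.591]
ft_force: [-1.1, 3.7, 5.3]
gripper_width: 0.0588
20.2 [0.59636029 0.06622468 0.28549425] 0.05941549874373057 [-2.1  4.8  5.4]
u 0.0029 w -0.0030 lat 0.0024 x az 66.6
```

View pics/w20.png

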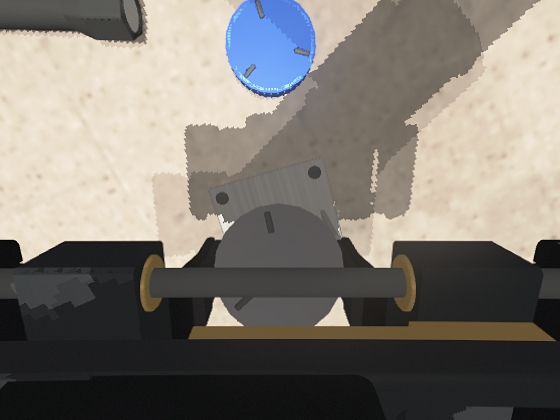

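Turned with the cap; release, back off upward and measure.

```bash
python3 -m crank '[[[0,0,0],0,0.15],[[0,0,0],0,0.15],[[0,0,0],0,0.15],[[0,0,0],0,0.15],[[0,0,0],0,0.15],[[0,-0.01,0.002],0,0.15],[[0,-0.022,0.004],0,0.15],[[0,-0.026,0.004],-6,0.15],[[0,-0.026,0.004],-13,0.15],[[0,-0.026,0.004],-16,0.15]]' 20
python3 look.py 21
python3 - <<'E'
from h import *
crop('w21',215,180,340,315,5,'c20')
E
```

```text
t: 21.03
ee_pos: [0.5921, 0.0663, 0.3118]
ee_rot: [0.531, 0.468, -0.466, -0.53]
ft_force: [0.6, -0.5, -0.7]
gripper_width: 0.0738
21.1833 [0.59197851 0.06629471 0.31090066] 0.0740369952174983 [ 0.2  0.2 -0. ]
u -0.0020 w 0.0224 lat 0.0013 x az 82.3
```

View pics/c20.png

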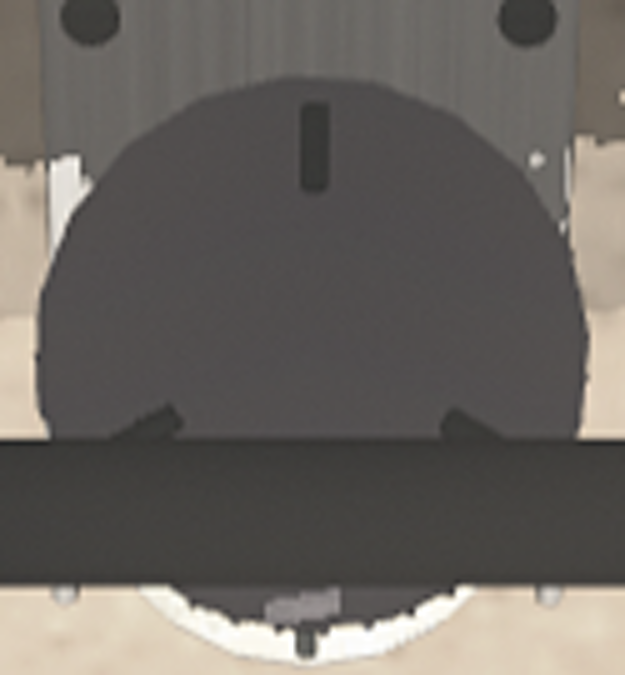

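View pics/L21.png

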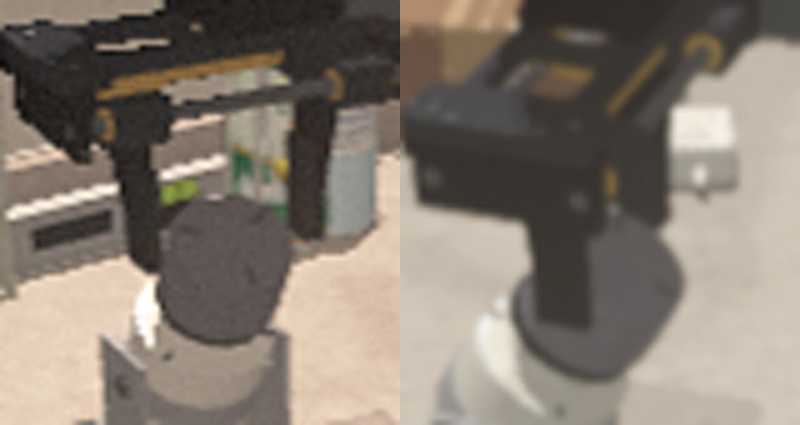

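Run:
```python
from h import *
from scipy.optimize import least_squares
f=load('w21');x,y,z=fr();a=np.linspace(0,2*np.pi,361)[:,None]
def pred(p):
    Q=Ro.from_rotvec(p[4]*x+p[5]*y).as_matrix();X,Y,Z=Q@x,Q@y,Q@z
    t=np.array([p[0],p[1],.125])+p[2]*z+.019*Z
    C=proj(f,t+.0295*(np.cos(a)*X+np.sin(a)*Y)); k=np.radians(240)
    return np.r_[C[:,0].min(),C[:,0].max(),C[:,1].min(),C[:,1].max(),proj(f,[t+.0015*Z+.0207*(np.cos(p[3]+k)*X+np.sin(p[3]+k)*Y)]).ravel()]
for B in (622,628):
  obs=np.array([37/5+215,588/5+215,76/5+180,B/5+180,314/5+215,147/5+180])
  for t in (1e4,1):
    q=least_squares(lambda p:np.r_[pred(p)-obs,p[4:]/.2*t,(p[:2]-[.592,.0648])/.001],[.592,.065,-.006,-1.,0,0],x_scale=[.01,.01,.01,1,.1,.1])
    print('c',q.x[:2].round(4),'h %.1f phi %.1f'%(q.x[2]*1e3,np.degrees(q.x[3])),np.degrees(q.x[4:]).round(1),q.fun[:6].round(1))
```

```text
c [0.5914 0.0657] h -9.9 phi -60.2 [-0. -0.] [-0.  -0.4 -0.2  0.5 -0.   0.1]
c [0.5921 0.065 ] h -9.1 phi -59.1 [-2.9 -2.6] [ 0.1 -0.2 -0.   0.1  0.  -0.1]
c [0.5918 0.0656] h -8.9 phi -60.2 [-0. -0.] [-0.3 -0.1 -0.1  0.  -0.   0.3]
c [0.592  0.0649] h -8.4 phi -58.9 [-3.4 -1.1] [-0.1  0.  -0.1 -0.1 -0.   0.2]
```

```bash
python3 -m crank '[[[0,-0.02,0],0,0],[[0,-0.04,0],0,0],[[0,-0.06,-0.01],0,0],[[0,-0.06,-0.03],0,0],[[0,-0.06,-0.04],0,0],[[0,-0.06,-0.04],0,0],[[0,-0.06,-0.04],0,0],[[0,-0.06,-0.04],0,0],[[0,-0.06,-0.04],0,0],[[0,-0.06,-0.04],0,0]]' 20
python3 look.py 22
python3 - <<'E'
from h import *
crop('w22',215,140,345,270,5,'c21')
E
```

```text
t: 22.02
ee_pos: [0.6311, 0.061, 0.3697]
ee_rot: [-0.532, -0.466, 0.466, 0.532]
ft_force: [-0.5, -0.6, 0.0]
gripper_width: 0.0867
22.1667 [0.63134086 0.06106011 0.36975253] 0.08730992460081102 [-0.8 -0.7 -0.3]
u 0.0375 w 0.0813 lat 0.0015 x az 82.4
```

View pics/c21.png

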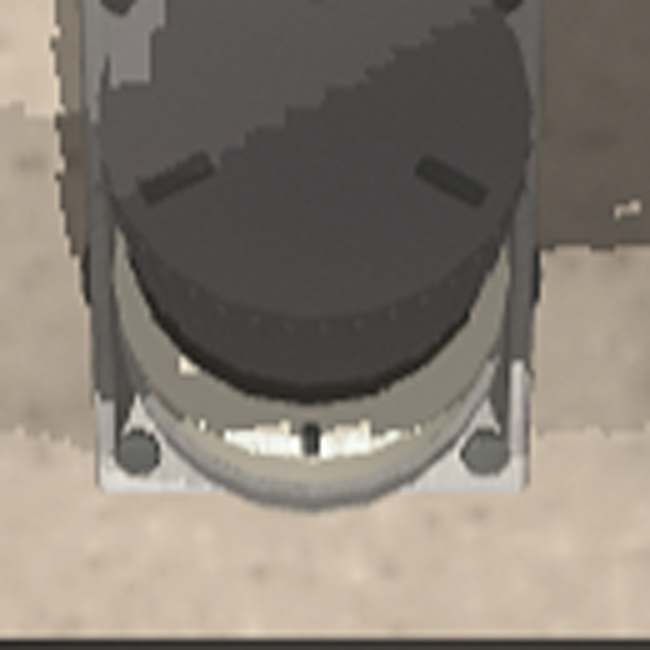

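View pics/L22.png

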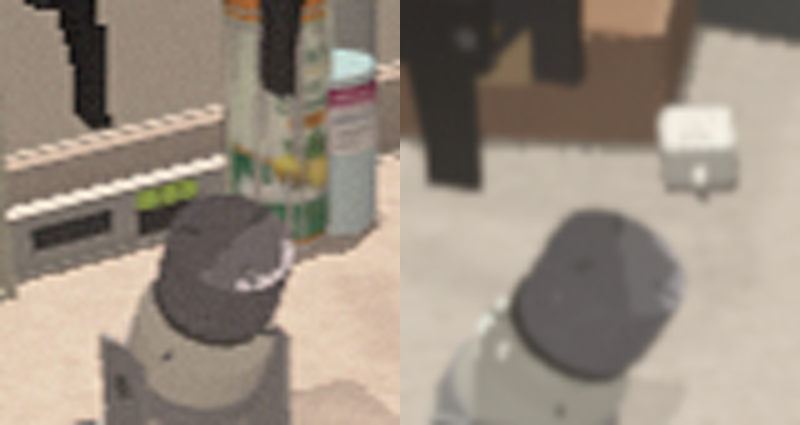

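Run:
```python
from h import *
crop('w22',215,95,345,225,5,'c22'); crop('w22',230,195,320,250,8,'c23')
```

```text
(no output)
```

View pics/c22.png

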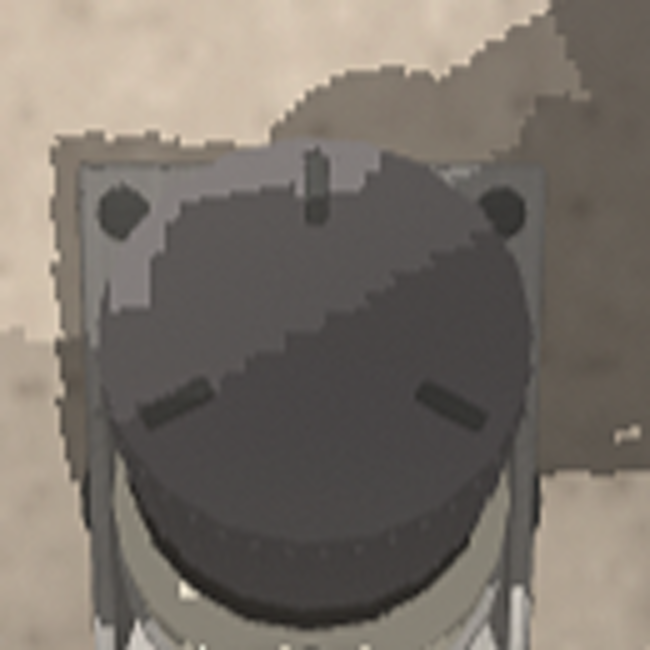

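View pics/c23.png

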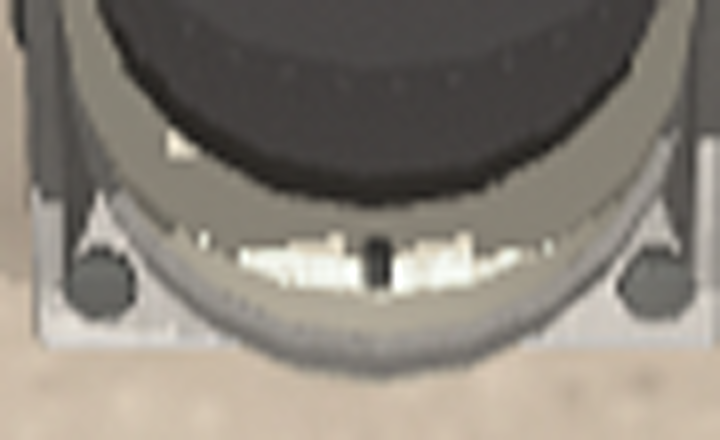

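Run:
```python
from h import *
from scipy.optimize import least_squares
f=load('w22');x,y,z=fr();a=np.linspace(0,2*np.pi,361)[:,None]
def pred(p):
    Q=Ro.from_rotvec(p[4]*x+p[5]*y).as_matrix();X,Y,Z=Q@x,Q@y,Q@z
    t=np.array([p[0],p[1],.125])+p[2]*z+.019*Z
    C=proj(f,t+.0295*(np.cos(a)*X+np.sin(a)*Y))
    return np.r_[C[:,0].min(),C[:,0].max(),C[:,1].min(),C[:,1].max(),proj(f,[t+.0015*Z+.0207*(np.cos(p[3]+k)*X+np.sin(p[3]+k)*Y) for k in np.radians([0,120,240])]).ravel()]
o=np.array([98,532,140,545,452,405,177,403,315,188.])/5
# lug 0-> phi=-60: -60 is left(-y) far ; 60 right far ; 180 near
obs=np.r_[o[0]+215,o[1]+215,o[2]+95,o[3]+95, o[6]+215,o[7]+95, o[4]+215,o[5]+95, o[8]+215,o[9]+95]
for c0,s in (((.592,.0648),.001),((.594,.0648),.001),((.594,.0648),.003)):
  for t in (1e4,1):
    q=least_squares(lambda p:np.r_[pred(p)-obs,p[4:]/.2*t,(p[:2]-c0)/s],[*c0,-.006,-1.05,0,0],x_scale=[.01,.01,.01,1,.1,.1])
    print('c',q.x[:2].round(4),'h %.1f phi %.1f'%(q.x[2]*1e3,np.degrees(q.x[3])),np.degrees(q.x[4:]).round(1),q.fun[:10].round(1))
cc=np.array([.594,.0648,.125])
print(proj(f,[cc-.05*z+.0325*x,cc-.05*z+.0345*x]), 'ridge obs',377/8+230,238/8+195,290/8+195)
for u,v in((100,283),(655,283)): print(onz(f,u/8+230,v/8+195,.004).round(4))
for u,v in((123,212),(503,212)): print(onz(f,u/5+215,v/5+95,.004).round(4))
for n,P in (('s22',0),('d22',0)):
  g=load(n);x0,y0=(195,150) if n[0]=='s' else (215,150)
  for h in(-.003,-.006,-.009):
    C=proj(g,cc+(h+.019)*z+.0295*(np.cos(a)*x+np.sin(a)*y)); print(n,h,((C.min(0)-[x0,y0]+.5)*5).round(0),((C.max(0)-[x0,y0]+.5)*5).round(0))
```

```text
c [0.5923 0.0657] h -7.6 phi -60.0 [-0.  0.] [-0.4  0.1 -0.2  0.   0.4 -0.2 -0.6 -0.3 -0.   0.5]
c [0.5921 0.0651] h -7.6 phi -59.5 [-2.1  0.3] [-0.5 -0.  -0.4  0.1  0.7 -0.2 -0.4 -0.  -0.   0.5]
c [0.5933 0.0656] h -5.2 phi -60.0 [-0. -0.] [-0.8  0.5 -0.5  0.5  0.1  0.1 -0.3 -0.   0.   0.4]
c [0.5937 0.065 ] h -4.9 phi -59.6 [-1.7 -1.3] [-0.9  0.5 -0.1  0.2  0.4 -0.3 -0.1 -0.1 -0.   0.6]
c [0.5926 0.0657] h -6.8 phi -60.0 [-0. -0.] [-0.5  0.3 -0.3  0.2  0.4 -0.1 -0.4 -0.2  0.1  0.5]
c [0.5929 0.0655] h -6.4 phi -59.9 [-0.6 -0.4] [-0.5  0.3 -0.2  0.1  0.4 -0.2 -0.3 -0.2  0.1  0.5]
[[276.54344968 229.22847506]
 [276.53076872 231.57720058]] ridge obs 277.125 224.75 231.25
[0.6747 0.0138 0.004 ]
[0.6854 0.0931 0.004 ]
[0.5709 0.0277 0.004 ]
[0.5818 0.108  0.004 ]
s22 -0.003 [167. 184.] [291. 282.]
s22 -0.006 [165. 188.] [290. 286.]
s22 -0.009 [164. 192.] [288. 290.]
d22 -0.003 [147. 199.] [280. 308.]
d22 -0.006 [144. 204.] [276. 313.]
d22 -0.009 [141. 209.] [273. 318.]
```

Run:
```python
from h import *
ims=[]
for n in ('14','18','22'):
    im=cv2.imread('pics/s%s.png'%n)[180:235,215:265]; ims.append(cv2.resize(im,None,fx=5,fy=5,interpolation=cv2.INTER_CUBIC))
cv2.imwrite('pics/cmp.png',np.hstack(ims))
g={n:cv2.cvtColor(cv2.imread('pics/s%s.png'%n),cv2.COLOR_BGR2GRAY).astype(np.float32) for n in('14','18','22')}
# lower rim edge of cap against white tub, columns 236..244
for n in g:
    print(n,[g[n][r,236:245].mean().round(0) for r in range(210,226)])
```

```text
14 [np.float32(88.0), np.float32(86.0), np.float32(88.0), np.float32(87.0), np.float32(85.0), np.float32(87.0), np.float32(81.0), np.float32(71.0), np.float32(112.0), np.float32(149.0), np.float32(148.0), np.float32(150.0), np.float32(149.0), np.float32(150.0), np.float32(148.0), np.float32(143.0)]
18 [np.float32(87.0), np.float32(87.0), np.float32(85.0), np.float32(87.0), np.float32(88.0), np.float32(85.0), np.float32(87.0), np.float32(87.0), np.float32(82.0), np.float32(88.0), np.float32(151.0), np.float32(150.0), np.float32(151.0), np.float32(150.0), np.float32(148.0), np.float32(144.0)]
22 [np.float32(85.0), np.float32(85.0), np.float32(85.0), np.float32(83.0), np.float32(85.0), np.float32(85.0), np.float32(82.0), np.float32(79.0), np.float32(72.0), np.float32(129.0), np.float32(149.0), np.float32(148.0), np.float32(148.0), np.float32(148.0), np.float32(146.0), np.float32(141.0)]
```

View pics/cmp.png

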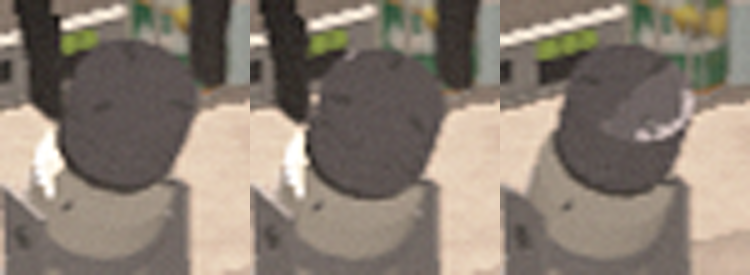

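```bash
python3 -c "
from h import *
o=readout.observe();print(o['t'],o['ft_force']);ticket.job_done()"
```

```text
22.1667 [-0.79260857 -0.66002514 -0.34227918]
the job is handed in; nothing more can be done
```

The battery is in the tub and the cap is on, pressed down and turned clockwise to its locking position. I handed the job in at 22 s; no verdict was reported.

- **Battery:** I lowered it upright into the mouth and let go. The wrist picture afterwards showed it well down inside the bore. I did not measure its depth.
- **Cap:** I gripped it lightly and let it tilt to the tub's 30° lean as it went onto the neck. It rested on the collar with its lugs over the gaps, about 3 mm below the mouth. I then pressed it down and turned it in two grips.
- **Turn:** the last picture showed the cap turned 60° from the gaps, within about 1°, which is the middle of the notches.
- **Squareness:** fits to the last picture put it within about 2° of square; less certain fits to the picture before it gave up to about 3.5°.
- **Height, where checks disagreed:** fits to the last picture put the cap's centre between 4.9 and 7.6 mm below the mouth, most likely about 6.5 mm. A poorer, partly hidden view just before gave 8.4–9.9 mm. The fixed camera puts the cap's lower rim between its resting and fully pressed positions, which agrees with the locked height of 6 mm.
- **Lock not tested:** I did not pull or twist the cap to prove it was locked.
- **Bystanders:** I did not touch the torch, the charger or the blue caps. The open gripper was well clear of everything at hand-in.

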